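Hang the slate and its chalk block as a chain

TASK

First push the shouldered aluminium sleeve into the round bore of the pine chalk block until its shoulder sits flush on the wood. Then lift the small framed slate out of its rest, hang it by its upper opening on the upturned hook of the steel stand and let go. Last, with the sleeve still fully home, hang the chalk block by its steel hook from the slate's lower loop so that both hang still and clear of the table, without shifting or toppling the other things on the table.

Things in the scene. Friction and masses are not known exactly. Their poses are not given: they have to be found in the camera images.
- stand: Fixed dark steel hanging stand. Origin on the table at the centre of its base plate (150 x 100 x 8 mm); z up. An 18 mm square post rises at x = +60 mm, and from its top a flat bar 12 mm wide (along y) and 10 mm thick runs towards -x, roughly at the robot. The bar ends in an upturned tip. Its position and yaw vary.
- stand_hook (a point): Middle of the bar's top bearing face, 42 mm to -x of the stand's origin, 300 mm above the table; axes as the stand. 15 mm to its -x side stands the upturned tip's inner face (tip 8 mm thick, 12 mm high); 15 mm to its +x side starts a low stop 8 mm high. Pass the slate's opening over the tip from -x, then lower.
- rest: Fixed wooden rest holding the slate upright; 80 x 140 mm base, 90 mm high, origin on the table under its centre. Slotted uprights at y = -44 and +44 mm carry the ends of the slate's lower edge 66 mm up; slots 15 mm wide (x), 24 mm deep, open at the top: lift the slate straight up. The slate's lower loop hangs between the uprights. Rest and block may swap sides.
- slate: Loose small black slate in a pine frame, 280 g, 200 mm high, upright in the rest (same yaw). Origin: middle of the frame's lower edge; z up, x normal to the slate, y along its width. Frame 12 mm thick, 110 mm wide, z 0 to 70 mm. Above it a steel window 36 mm wide (y), z 70 to 106; shoulders 52 mm wide up to z 112; then a pine grip tab 12 mm (x) by 30 mm (y), z 112 to 146.
- slate_eye (a point): Middle of the top inner edge of the slate's upper opening (slate z = +106 mm): it comes to rest on stand_hook. Axes as the slate.
- slate_loop (a point): Middle of the top face of the bottom bar of the steel lower loop (slate z = -46 mm), on which the block's hook is to rest. The loop's window is 36 mm wide (y) and 46 mm high, up to the frame; bars 8 mm thick; loop bottom at slate z = -54 mm. Axes as the slate.
- slate_tab (a point): Grip point in the pine tab (slate z = +134 mm), 22 mm above the shoulders; gripped across its 30 mm width (y) the fingers stay clear of the stand's hook.
- block: Loose T-shaped pine chalk block, 360 g, on the table. Origin: underside, below its hook; z up. Crossbar x -20 to +40, y -105 to +105, 40 mm high. A stem 26 mm wide, 30 mm high reaches to x = -95 and ends in an upright grip block x -95 to -67, 26 mm wide (y), up to z 66. Steel hook up to z 123. Dark steel weight on the +y half, bore in the -y half. With the sleeve in, it hangs level.
- block_hook (a point): Middle of the underside of the hook (block x 0, y 0, z 115 mm). Flat bar 12 mm wide (y), 8 mm thick; the upright is on the -x side (inner face at -12 mm), the tip on the +x side (12 to 20 mm) points down 12 mm below this point; top 8 mm above it. The tip goes through the slate's loop from the loop's -x side, then is lowered. Axes as the block.
- block_bore (a point): Centre of the mouth of the round bore, in the top face of the crossbar (block x = +10, y = -70, z = 40 mm). Bore about 31.5 mm in diameter with a 3 mm chamfer, blind, 36 mm deep. Axes as the block.
- block_grip (a point): Grip point of the upright grip block at the end of the stem (block x = -81, y = 0, z = 46 mm); gripped across its 26 mm width (y), upright or with the fingers tilted so that the gripper leans back towards -x, which keeps it clear of the hanging slate.
- sleeve: Loose shouldered aluminium sleeve, 60 g, 62 mm high, standing on its narrow end. Origin at the centre of its foot, z up. Narrow part 30 mm in diameter and 32 mm long with a tapered foot, collar above it 44 mm in diameter and 30 mm high (z = 32 to 62 mm), for gripping.
- sleeve_shoulder (a point): Centre of the underside of the collar (sleeve z = 32 mm); it meets block_bore when the sleeve is fully home.
- tube: Bystander: plain short aluminium tube without a shoulder, 34 mm in diameter, 30 mm high; origin at its underside.
- eraser: Bystander: wooden board eraser, 50 x 100 x 30 mm; origin at its underside.
- jar: Bystander: clear glass jar with a screw lid, 80 mm in diameter, 110 mm high, behind the stand; origin at its underside.
- chalk_holder: Bystander: open green chalk holder, 70 x 120 x 45 mm; origin at its underside.
Things that resemble listed ones, but are neither listed nor needed, are in the scene too. Leave any green look-alike of the slate alone.

How it is judged (in metres and radians):
On the way, in this order (a step that is already met when the one before it is completed fails the run):
1. the sleeve is in the block's bore, shoulder flush, released (z of sleeve_shoulder in the frame of block_bore between -0.004 and 0.002 m and distance between sleeve_shoulder and block_bore below 0.004 m and angle between the z axis of sleeve and the z axis of block, either way round below 0.06 rad and contact force between the fingers and sleeve below 0.1 N), for 0.2 s.
2. the slate hangs on the stand's hook, released (x of slate_eye in the frame of stand_hook between -0.016 and 0.016 m and y of slate_eye in the frame of stand_hook between -0.018 and 0.018 m and z of slate_eye in the frame of stand_hook between -0.006 and 0.006 m and contact force between slate and stand above 1 N and angle between slate's own z axis and vertical below 0.2 rad and contact force between the fingers and slate below 0.1 N), for 0.2 s.
3. the block, sleeve still home, hangs from the slate's lower loop, released (x of slate_eye in the frame of stand_hook between -0.016 and 0.016 m and y of slate_eye in the frame of stand_hook between -0.018 and 0.018 m and z of slate_eye in the frame of stand_hook between -0.006 and 0.006 m and contact force between slate and stand above 1 N and angle between slate's own z axis and vertical below 0.2 rad and x of block_hook in the frame of slate_loop between -0.014 and 0.014 m and y of block_hook in the frame of slate_loop between -0.018 and 0.018 m and z of block_hook in the frame of slate_loop between -0.006 and 0.006 m and contact force between block and slate above 1.5 N and height (world z) of block above 0.02 m and angle between block's own z axis and vertical below 0.25 rad and z of sleeve_shoulder in the frame of block_bore between -0.004 and 0.002 m and distance between sleeve_shoulder and block_bore below 0.004 m and angle between the z axis of sleeve and the z axis of block, either way round below 0.06 rad and contact force between the fingers and block below 0.1 N), for 0.2 s.
At the end, for the whole second after the job is handed in: Slate hung on the stand hook (16 mm x, 18 mm y, 6 mm z, tilt 0.2 rad); block hung from the slate's lower loop (14, 18, 6 mm; tilt 0.25 rad), over 20 mm above the table; sleeve shoulder within 2 mm of flush, 4 mm of centre; all released and still (0.05 m/s, 0.5 rad/s) (all of step 3 and linear speed of each of slate, block below 0.05 m/s and angular speed of each of slate, block below 0.5 rad/s and contact force between the fingers and slate below 0.1 N and contact force between the fingers and sleeve below 0.1 N); the robot touches nothing.
It fails at once if a bystander is shifted over 30 mm (distance of any of tube, eraser, jar, chalk_holder from where it was at the start of the episode above 0.03 m).
It fails at once if a bystander is tipped over (angle between any of tube, eraser, jar, chalk_holder's own z axis and vertical above 0.35 rad).
It also fails if it takes over 72 s, if anything falls off the work surface, if the arm or the gripper's body presses on something with over 40 N, if the wrist force passes 120 N, or if a joint passes its speed limit or range.

ROBOT

A 6-joint arm with a two-finger parallel gripper is mounted at the origin on the work surface. World frame = base frame: x ahead of the robot, y to its left, z up, the work surface at z = 0. Lengths are in mm, angles in rad, forces in N, time in s.
With the tool pointing down it reaches from about 350 to 875 mm from the base axis. Payload 4.2 kg.
Tool frame: the origin (TCP) lies at the very end of the fingers, on their centre line; the grasp point (between the pads) lies arm.grip_depth behind it (arm.grip_depth is the distance from the TCP to the grasp point, in mm); z points along the fingers, y is the direction in which the jaws open and shut (so a half turn about z gives the same grasp; the last joint's range is limited). The gripper opens to 85 mm and grips with 20 to 120 N. Pads are 22 mm wide; open, the fingers measure 114 mm over their backs; the gripper's body (76 mm by 85 mm) begins 54 mm behind the grasp point. The pads swing forward as they close: fully open they stand 13 mm farther back than shut.
Start: joints at [1.502, 0.385, 0.008, 0, -1.194, -0.259], TCP at [201.193, 591.71, 201.412] pointing down, gripper open.
Joint ranges: [-3.14, 3.14], [-1.21, 2.06], [-1.07, 1.41], [-3.16, 2.05], [-2.99, -0.16], [-3.1, 3.1]. Speed limits (rad/s): [2.79, 2.79, 3.14, 3.14, 3.14, 3.14].

INTERFACE

Orientations are given as [roll, pitch, yaw] about the fixed x, y, z axes, in that order (R = Rz(yaw) Ry(pitch) Rx(roll)).
In Python, from station import arm gives the robot as it stands.
- The arm moves only by the tool servo_tool, never from a script. Its argument "targets" is one flat list of numbers, 7 for each row, row after row: the opening, from 0 (shut) to 1 (fully open), then the shift along the tool's x, y, z in m, then the turn, a rotation vector about the tool's x, y, z in degrees. In form: [jaw, x, y, z, wx, wy, wz, jaw, x, y, z, wx, wy, wz, ...]. A call has exactly 10 rows; each row shifts and turns the commanded pose from where the row before left it, along the tool's axes as they then stand; what a row does not reach is not made up. A row lasts 1/8 s, in which the tool goes at most 62.5 mm and 10.7 degrees, less where a joint would pass 70% of its speed; a pose out of reach is approached as far as the arm can. A call is refused whole if a number of a shift passes 0.0625 or a number of a turn 10.7, either way. A call with a gripper value outside its range is refused whole. The fingers move at their own pace and stop on an object; "squeeze" is the grip in N (left out, the last holds). Time passes only in rows, so rows that do not move let the fingers close, or fill a call up. It gives the time, the measured TCP pose, the force and the opening at its end, in the units of the state.
- arm.get_obs(): the state, without advancing time (a new reading comes with each control period).
- arm.grab_frame(name): name is "scene" or "top"; returns (picture, depth): 480x640x3 uint8, red, green, blue; 480x640 float32, mm along the optical axis (not along the pixel's ray), 0 where there is no reading.
- arm.calibration(name): a dict with "vfov" (degrees; the focal length in pixels is half the picture's height over the tangent of half this angle, whatever the lens; pixels are square), "cx", "cy" (the principal point, pixels), "k1" (the pictures are not rectified: a ray, as slopes to the right and down, at radius r is drawn at 1 + k1 r^2 times it, then the intrinsics apply), "R" (3x3) and "t" (3): a world point X has camera coordinates R X + t. Camera axes: x right, y down, z forward; pixel columns grow to the right and rows downward; lengths in mm; the calibration is good to about 2 mm. A picture is of the moment at which its call begins. calibration takes no time and is no camera call.
- arm.job_done(): hands the job in, once; it reports no verdict.
The state is a dict: "time_s": time; "joint_pos": joint angles; "joint_vel": joint speeds; "effort": joint torques, N m; "ee_pos": TCP position; "orientation": TCP orientation; "ft_force": force on the tool from outside, world axes, zero at the start; "torque": the same for the moment, N m; "gripper_width": opening from 0.0 (shut) to 1.0 (fully open).
Only numpy, scipy, OpenCV 4.12 (cv2) and the standard library are available. Lean on these libraries where they do the work, as an engineer would, in place of code of your own. Each camera call takes 0.05 s, during which the arm holds its last target.

## Working session

There is one attempt and no reset: what is moved stays moved. The work goes in short steps, Python scripts to look and compute and a tool call to move; the robot and the scene stay as the last step left them, time stands still between calls to the robot, and variables do not carry over. Pictures are saved under pics/ and viewed, and the job is handed in when it is done.

Besides the shell and the picture viewer there is one more tool, called after ">>>" as name(argument=value, ...) on one line, values as JSON. servo_tool: Moves the arm, as the interface text tells. Its arguments: {"type":"object","properties":{"targets":{"type":"array"},"squeeze":{"type":"number"}},"required":["targets"]}

```bash
ls; mkdir -p pics; python3 - <<'E'
from station import arm
import cv2,numpy as np
print(arm.get_obs(), arm.grip_depth)
for n in ["scene","top"]:
    p,d=arm.grab_frame(n); cv2.imwrite(f"pics/{n}0.png",p[:,:,::-1]); np.save(f"pics/{n}0.npy",d)
    c=arm.calibration(n); print(n,{k:(np.round(v,4).tolist()) for k,v in c.items()}, (-np.array(c["R"]).T@np.array(c["t"])).round(1))
E
```

```text
pics
{'time_s': 0.0, 'joint_pos': array([ 1.50159019e+00,  3.85532612e-01,  6.62329117e-03, -4.70510316e-04,
       -1.19395382e+00, -2.58622377e-01]), 'joint_vel': array([-2.26029767e-03, -1.38573033e-05, -2.38284954e-04,  1.44059675e-04,
       -9.49156530e-04, -1.27861040e-03]), 'effort': array([ 1.89476837e-04, -3.92293382e+01,  1.88398182e+01,  4.18614954e+00,
       -4.68139333e-03,  2.02665873e-06]), 'ee_pos': array([201.01454682, 591.12312517, 200.33931158]), 'orientation': array([ 3.13948275e+00, -1.05995122e-04, -3.28001998e-01]), 'ft_force': array([-0.27059998, -0.80986289,  0.21151739]), 'torque': array([0.02516616, 0.01842353, 0.03392675]), 'gripper_width': 0.998365998387211} 18.700000000000003
scene {'vfov': 51.4381, 'cx': 313.3857, 'cy': 239.7324, 'k1': -0.0455, 'R': [[0.6862, 0.7274, 0.0078], [0.5942, -0.5543, -0.5828], [-0.4196, 0.4046, -0.8126]], 't': [-368.2244, -257.0405, 1490.6076]} [1030.8 -477.7 1064.3]
top {'vfov': 47.3374, 'cx': 321.2922, 'cy': 236.1028, 'k1': 0.0289, 'R': [[-0.0004, -0.9999, 0.0104], [-0.9908, -0.001, -0.1356], [0.1356, -0.0104, -0.9907]], 't': [-42.7343, 579.0239, 1486.6315]} [ 372.1  -26.7 1551.8]
```

View pics/scene0.png

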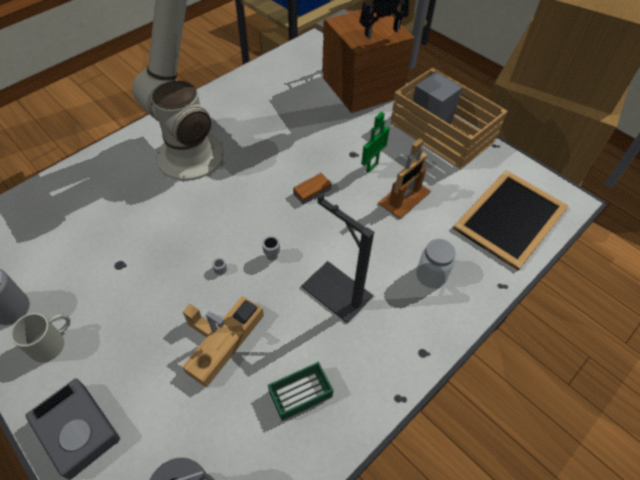

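View pics/top0.png

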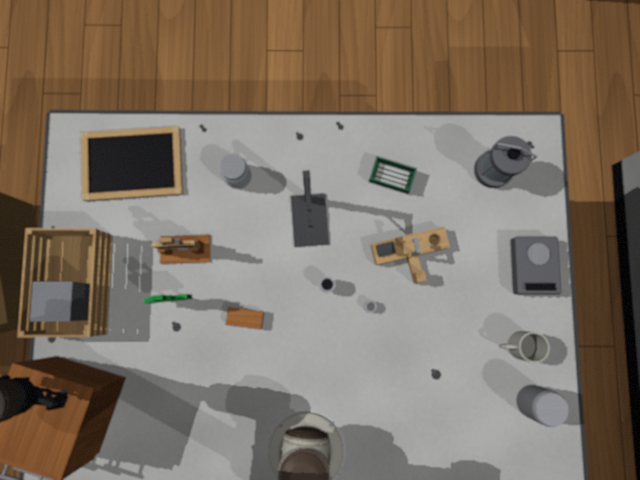

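```bash
cat > h.py <<'E'
import numpy as np,cv2
from station import arm
def cal(n):
    c=arm.calibration(n); f=240/np.tan(np.radians(c["vfov"])/2)
    return c,f,np.array(c["R"]),np.array(c["t"])
def slopes(n,uv):
    c,f,R,t=cal(n); uv=np.atleast_2d(uv).astype(float)
    d=(uv-[c["cx"],c["cy"]])/f; s=d.copy()
    for _ in range(20): s=d/(1+c["k1"]*(s**2).sum(1,keepdims=True))
    return s
def plane(n,uv,z):
    c,f,R,t=cal(n); s=slopes(n,uv); r=np.c_[s,np.ones(len(s))]@R; o=-R.T@t
    return o+r*((z-o[2])/r[:,2])[:,None]
def dep(n,uv,d):
    c,f,R,t=cal(n); uv=np.atleast_2d(uv); s=slopes(n,uv)
    z=d[uv[:,1].astype(int),uv[:,0].astype(int)]
    X=np.c_[s,np.ones(len(s))]*z[:,None]; P=(X-t)@R; P[z==0]=np.nan; return P
def cloud(n,d):
    v,u=np.mgrid[0:480,0:640]; uv=np.c_[u.ravel(),v.ravel()]
    return dep(n,uv,d).reshape(480,640,3)
def proj(n,X):
    c,f,R,t=cal(n); X=np.atleast_2d(X)@R.T+t; s=X[:,:2]/X[:,2:]
    return s*(1+c["k1"]*(s**2).sum(1,keepdims=True))*f+[c["cx"],c["cy"]]
def tri(uv1,uv2):
    A=[];b=[]
    for n,uv in (("scene",uv1),("top",uv2)):
        c,f,R,t=cal(n); s=slopes(n,uv)[0]; r=R.T@np.r_[s,1]; r/=np.linalg.norm(r); o=-R.T@t
        M=np.eye(3)-np.outer(r,r); A.append(M); b.append(M@o)
    return np.linalg.lstsq(np.vstack(A),np.hstack(b),rcond=None)[0]
def crop(n,img,box,k,out):
    x0,y0,x1,y1=box
    cv2.imwrite(out,cv2.resize(img[y0:y1,x0:x1],None,fx=k,fy=k,interpolation=cv2.INTER_CUBIC))
E
python3 - <<'E'
from h import *
s=cv2.imread("pics/scene0.png");t=cv2.imread("pics/top0.png")
def tile(a,box,w=400,h=300):
    x0,y0,x1,y1=box; return cv2.resize(a[y0:y1,x0:x1],(w,h),interpolation=cv2.INTER_CUBIC)
im=np.vstack([np.hstack([tile(s,(170,220,330,340)),tile(s,(340,100,500,220))]),np.hstack([tile(t,(300,210,460,330)),tile(t,(130,210,290,330))])])
cv2.imwrite("pics/crops0.png",im)
im=np.vstack([np.hstack([tile(s,(150,280,310,400)),tile(s,(290,180,450,330))]),np.hstack([tile(t,(360,215,460,290)),tile(t,(270,160,350,250))])])
cv2.imwrite("pics/crops1.png",im)
for n in("scene","top"):
    d=np.load(f"pics/{n}0.npy"); C=cloud(n,d)
    pts={"scene":[(271,240),(220,263),(205,360),(415,150),(437,250)],"top":[(327,284),(371,306),(435,240),(180,243),(310,240)]}[n]
    for p in pts: print(n,p,C[p[1],p[0]].round(1))
E
```

```text
scene (271, 240) [443.1 -56.4  63.2]
scene (220, 263) [ 378.8 -174.5   10.6]
scene (205, 360) [ 559.4 -354.5    5.3]
scene (415, 150) [555.9 325.4 197.3]
scene (437, 250) [755.2 191.1 105.9]
top (327, 284) [444.8 -57.7  63.1]
top (371, 306) [ 386.2 -182.9   -2. ]
top (435, 240) [ 573.  -367.3    4.4]
top (180, 243) [543.5 317.  167.8]
top (310, 240) [572.3 -10.8   7. ]
```

View pics/crops0.png

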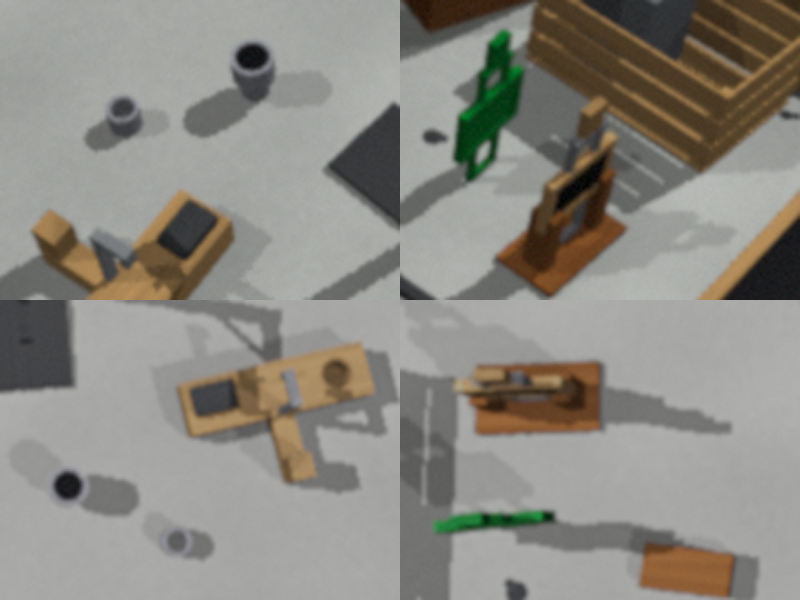

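View pics/crops1.png

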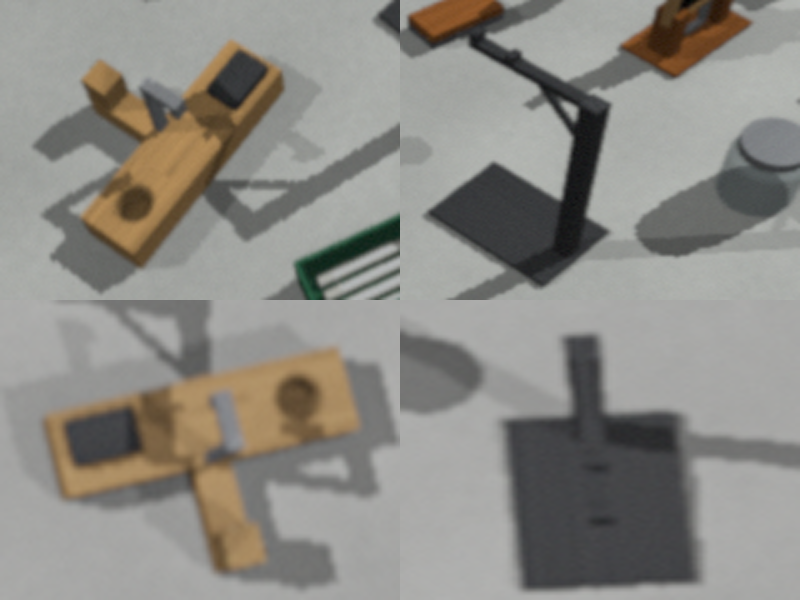

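```bash
cat > meas.py <<'E'
from h import *
def rect(P):
    r=cv2.minAreaRect(P[:,:2].astype(np.float32)); return [np.round(x,1) for x in r]
if __name__=="__main__":
    for n in("top","scene"):
        d=np.load(f"pics/{n}0.npy"); C=cloud(n,d); 
        X,Y,Z=C[...,0],C[...,1],C[...,2]
        def sel(x0,x1,y0,y1,z0,z1): 
            m=(X>x0)&(X<x1)&(Y>y0)&(Y<y1)&(Z>z0)&(Z<z1); return C[m]
        print(n,"table z",np.nanmedian(Z[(X>350)&(X<450)&(Y>0)&(Y<100)]))
        P=sel(400,485,-100,-20,52,75); print("sleeve top",len(P),P.mean(0).round(1),rect(P))
        P=sel(440,700,-450,-190,30,46); P2=P; print("block top",len(P),rect(P),np.median(P[:,2]))
        P=sel(400,560,-400,-250,55,75); print("gripblk",len(P),P.mean(0).round(1),rect(P))
        P=sel(440,660,-420,-220,105,135); print("hook",len(P),P.mean(0).round(1) if len(P) else 0,rect(P) if len(P) else 0)
        P=sel(500,760,-100,100,3,14); print("base",len(P),rect(P),np.median(P[:,2]))
        P=sel(480,800,-100,100,280,340); print("bar",len(P),rect(P),np.percentile(P[:,2],[5,50,95]))
        P=sel(440,700,230,420,80,240); print("slate",len(P),rect(P),P[:,2].max())
        for a,b in((85,120),(135,150),(150,180),(180,205),(205,225)):
            Q=P[(P[:,2]>a)&(P[:,2]<b)]
            if len(Q)>3: print("   ",a,b,len(Q),Q.mean(0).round(1),rect(Q))
        P=sel(440,700,200,450,3,25); print("restbase",len(P),rect(P),np.median(P[:,2]))
E
python3 meas.py
```

```text
top table z -0.9788531501192317
sleeve top 203 [444.  -57.5  61.4] [array([443.5, -57.8]), array([43.5, 40.7]), np.float64(90.0)]
block top 1249 [array([ 518.9, -299.6]), array([132.9, 210.8]), np.float64(13.6)] 38.49386205796776
gripblk 112 [ 469.1 -310.1   65. ] [array([ 491.5, -305.8]), array([81.1, 26.2]), np.float64(13.0)]
hook 82 [ 543.8 -292.5  120. ] [array([ 544.2, -293. ]), array([40. , 13.7]), np.float64(13.4)]
base 1908 [array([ 6.305e+02, -1.000e-01]), array([199.6, 258.8]), np.float64(89.9)] 6.370076684804449
bar 314 [array([631.9,  -7.5]), array([133.4,  17.1]), np.float64(2.7)] [293.95028954 299.61569679 308.7231299 ]
slate 459 [array([545.4, 343.2]), array([ 30.4, 113.9]), np.float64(1.8)] 219.3994045986354
    85 120 122 [541.6 334.4  94.9] [array([545.3, 342.8]), array([ 30.4, 113.1]), np.float64(1.7)]
    135 150 63 [545.4 336.6 138.1] [array([546. , 343.6]), array([ 10.9, 110.4]), np.float64(1.9)]
    150 180 55 [545.6 334.8 172.9] [array([545.8, 343.2]), array([12.4, 56.2]), np.float64(5.6)]
    180 205 28 [543.8 335.9 191.7] [array([544.6, 336.6]), array([10.2,
[... 833 characters left out ...]
839277 307.67537989]
slate 737 [array([552.6, 341. ]), array([115.6,  31.5]), np.float64(87.4)] 213.3615414020134
    85 120 262 [553.  332.   99.5] [array([555.9, 339.4]), array([113.3,  31.3]), np.float64(82.9)]
    135 150 73 [550.5 333.1 139.3] [array([549.8, 336.2]), array([ 13.2, 104.8]), np.float64(1.8)]
    150 180 86 [551.5 331.2 168.2] [array([551.1, 339.3]), array([53.5, 14.1]), np.float64(83.8)]
    180 205 72 [553.3 332.4 192.9] [array([552.2, 332.6]), array([40.2, 13.7]), np.float64(78.0)]
    205 225 46 [550.  337.4 208.7] [array([549.6, 337.5]), array([12.2, 30.4]), np.float64(8.5)]
restbase 776 [array([571.6, 321.4]), array([259.7, 241.3]), np.float64(0.7)] 6.914124099649151
```

>>> servo_tool(targets=[1,0,0,-0.017,0,0,9.7,1,0,0,-0.017,0,0,9.7,1,0,0,-0.017,0,0,9.7,1,0,0,-0.017,0,0,9.7,1,0,0,-0.017,0,0,9.7,1,0,0,-0.017,0,0,9.3,1,0.0575,-0.0073,0,0,0,0,1,0.0575,-0.0073,0,0,0,0,1,0.0575,-0.0073,0,0,0,0,1,0.0575,-0.0073,0,0,0,0], squeeze=60)

```text
time_s: 1.35
ee_pos: [283.2, 372.7, 303.0]
orientation: [3.141, -0.001, -1.336]
ft_force: [0.7, 0.5, -0.5]
gripper_width: 0.998
```

>>> servo_tool(targets=[1,0.0573,-0.0072,0.015,0,0,0,1,0.0573,-0.0072,0.015,0,0,0,1,0.0573,-0.0072,0.015,0,0,0,1,0.0573,-0.0072,0.015,0,0,0,1,0.0573,-0.0072,0.015,0,0,0,1,0.0573,-0.0072,0.015,0,0,0,1,0.0573,-0.0072,0.015,0,0,0,1,0.0573,-0.0072,0.015,0,0,0,1,0,0,0.04,0,0,0,1,0,0,0.02,0,0,0])

```text
time_s: 2.6
ee_pos: [443.8, -59.1, 121.1]
orientation: [3.138, 0.001, -1.34]
ft_force: [-0.7, 0.7, 1.1]
gripper_width: 1.002
```

```bash
cat > snap.py <<'E'
import sys
from h import *
def snap(tag,names=("scene","top")):
    o={}
    for n in names:
        p,d=arm.grab_frame(n); cv2.imwrite(f"pics/{n}_{tag}.png",p[:,:,::-1]); np.save(f"pics/{n}_{tag}.npy",d); o[n]=(p[:,:,::-1],d)
    return o
def tile(a,box,w=400,h=300):
    x0,y0,x1,y1=box; return cv2.resize(a[y0:y1,x0:x1],(w,h),interpolation=cv2.INTER_CUBIC)
E
python3 - <<'E'
from snap import *
o=arm.get_obs(); print(o["ee_pos"],o["orientation"],o["joint_pos"].round(2))
s=snap("a")
cv2.imwrite("pics/a_c.png",np.hstack([tile(s["scene"][0],(210,170,330,260)),tile(s["top"][0],(270,230,390,320))]))
E
```

```text
[443.77241096 -59.13700977 121.07812594] [ 3.13754288e+00  6.28535663e-04 -1.33991522e+00] [ 0.23  0.17 -0.52 -0.   -0.88 -0.  ]
```

View pics/a_c.png

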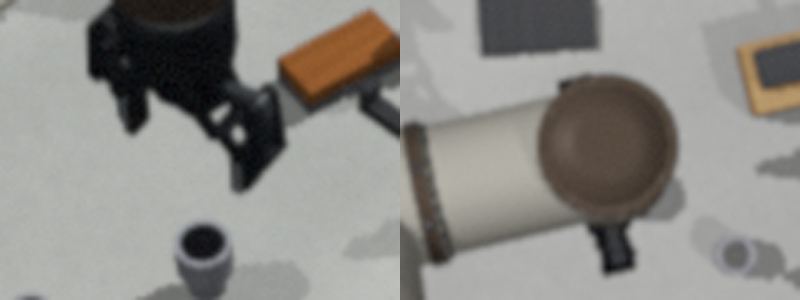

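>>> servo_tool(targets=[1,0,0,0.025,0,0,0,1,0,0,0.025,0,0,0,1,0,0,0.025,0,0,0,1,0,0,0.011,0,0,0,1,0,0,0,0,0,0,0,0,0,0,0,0,0,0,0,0,0,0,0,0,0,0,0,0,0,0,0,0,0,0,0,0,0,0,0,0,0,0,0,0,0], squeeze=50)

```text
time_s: 3.95
ee_pos: [445.4, -57.8, 37.5]
orientation: [-3.141, -0.0, -1.337]
ft_force: [-0.5, 0.5, 0.3]
gripper_width: -0.001
```

```bash
python3 - <<'E'
from snap import *
o=arm.get_obs(); print(o["ee_pos"],o["orientation"],o["joint_pos"].round(2),o["gripper_width"],o["ft_force"])
s=snap("b",("scene",))
cv2.imwrite("pics/b_c.png",tile(s["scene"][0],(210,170,330,260),800,600))
E
```

```text
[445.41983523 -57.76670997  37.50797063] [-3.14139481e+00 -1.35875396e-05 -1.33663807e+00] [ 0.23  0.3  -0.63  0.   -0.65 -0.  ] -0.001429943613390329 [-0.50896589  0.49956083  0.34953654]
```

View pics/b_c.png

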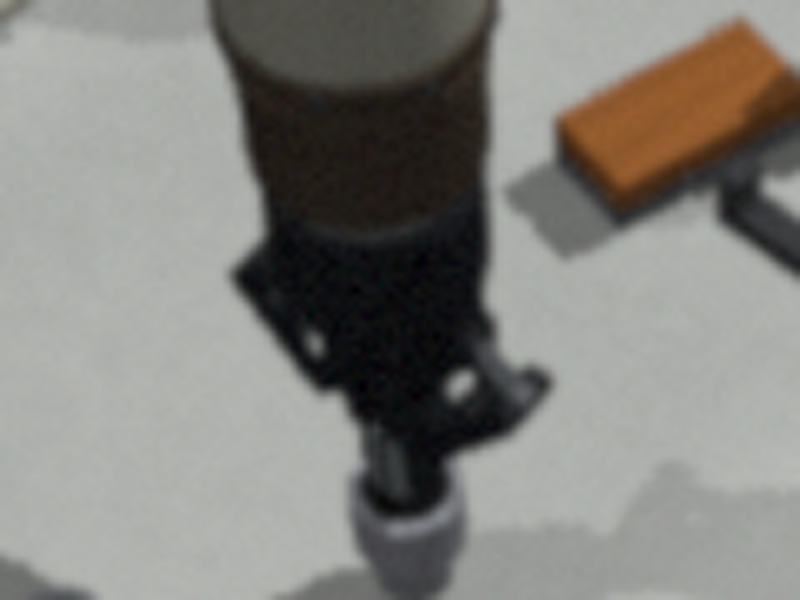

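```bash
python3 - <<'E'
from snap import *
d=np.load("pics/scene_b.npy"); C=cloud("scene",d)
for v in range(226,262,2):
    print(v,[tuple(C[v,u].round(0).astype(int)) if d[v,u]>0 else None for u in (264,268,270,272,276,279)])
E
```

```text
226 [(np.int64(443), np.int64(-72), np.int64(135)), (np.int64(462), np.int64(-74), np.int64(155)), (np.int64(467), np.int64(-72), np.int64(157)), (np.int64(466), np.int64(-66), np.int64(151)), (np.int64(479), np.int64(-65), np.int64(163)), (np.int64(384), np.int64(17), np.int64(-2))]
228 [(np.int64(445), np.int64(-74), np.int64(130)), (np.int64(460), np.int64(-74), np.int64(145)), (np.int64(467), np.int64(-73), np.int64(151)), (np.int64(461), np.int64(-63), np.int64(136)), (np.int64(459), np.int64(-49), np.int64(121)), (np.int64(391), np.int64(11), np.int64(2))]
230 [(np.int64(443), np.int64(-73), np.int64(120)), (np.int64(461), np.int64(-75), np.int64(139)), (np.int64(466), np.int64(-73), np.int64(142)), (np.int64(463), np.int64(-65), np.int64(132)), (np.int64(463), np.int64(-53), np.int64(120)), (np.int64(468), np.int64(-49), np.int64(122))]
232 [(np.int64(442), np.int64(-74), np.int64(111)), (np.int64(455), np.int64(-71), np.int64(122)), (np.int64(467), np.int64(-74), np.int64(137)), (np.int64(461), np.int64(-64), np.int64(121)), (np.int64(468), np.int64(-58), np.int64(122)), (np.
[... 3237 characters left out ...]
4(32)), (np.int64(465), np.int64(-74), np.int64(34)), (np.int64(461), np.int64(-59), np.int64(14)), (np.int64(460), np.int64(-48), np.int64(2))]
258 [(np.int64(437), np.int64(-80), np.int64(1)), (np.int64(449), np.int64(-76), np.int64(9)), (np.int64(453), np.int64(-73), np.int64(11)), (np.int64(456), np.int64(-68), np.int64(9)), (np.int64(461), np.int64(-59), np.int64(6)), (np.int64(463), np.int64(-52), np.int64(0))]
260 [(np.int64(442), np.int64(-84), np.int64(2)), (np.int64(447), np.int64(-75), np.int64(-2)), (np.int64(452), np.int64(-72), np.int64(-1)), (np.int64(455), np.int64(-68), np.int64(-1)), (np.int64(461), np.int64(-60), np.int64(-3)), (np.int64(466), np.int64(-54), np.int64(-4))]
```

```bash
python3 - <<'E'
from snap import *
d=np.load("pics/scene_a.npy"); C=cloud("scene",d)
im=cv2.imread("pics/scene_a.png")
X,Y,Z=C[...,0],C[...,1],C[...,2]
for nm,(u0,u1,v0,v1) in {"R":(276,296,205,232),"L":(240,256,190,214)}.items():
    S=C[v0:v1,u0:u1].reshape(-1,3); S=S[(S[:,2]>70)&(S[:,2]<230)]
    i=np.argsort(S[:,2])[:14]; print(nm,S[i].round(0).astype(int).tolist())
E
```

```text
R [[493, -55, 163], [494, -59, 164], [489, -61, 165], [493, -61, 168], [494, -59, 168], [498, -56, 169], [487, -62, 171], [497, -47, 171], [494, -59, 172], [491, -62, 172], [498, -56, 172], [496, -58, 173], [494, -56, 173], [494, -61, 173]]
L [[400, -70, 161], [403, -75, 164], [404, -79, 164], [402, -65, 166], [403, -69, 166], [405, -82, 167], [401, -64, 167], [399, -84, 167], [401, -82, 168], [402, -68, 168], [405, -79, 169], [392, -80, 169], [401, -67, 170], [404, -72, 170]]
```

>>> servo_tool(targets=[0,0,0,-0.025,0,0,0,0,0,0,-0.025,0,0,0,0,0,0,-0.01,0,0,0,0,0,0,0,0,0,0,0,0,0,0,0,0,0,0,0,0,0,0,0,0,0,0,0,0,0,0,0,0,0,0,0,0,0,0,0,0,0,0,0,0,0,0,0,0,0,0,0,0])

```text
time_s: 5.25
ee_pos: [445.4, -57.8, 97.4]
orientation: [-3.142, -0.0, -1.337]
ft_force: [-0.3, -0.5, -0.3]
gripper_width: -0.001
```

```bash
python3 - <<'E'
from snap import *
o=arm.get_obs(); print(o["ee_pos"],o["gripper_width"])
s=snap("c",("scene",))
cv2.imwrite("pics/c_c.png",tile(s["scene"][0],(210,170,330,260),800,600))
C=cloud("scene",s["scene"][1])
for v in range(206,250,2): print(v,[tuple(C[v,u].round(0).astype(int).tolist()) for u in (262,266,270,274)])
E
```

```text
[445.40107812 -57.75861806  97.42082007] -0.0010306662010829096
206 [(445, -72, 210), (463, -74, 227), (468, -67, 226), (478, -64, 232)]
208 [(441, -70, 197), (463, -75, 222), (-9223372036854775808, -9223372036854775808, -9223372036854775808), (477, -64, 225)]
210 [(441, -71, 191), (462, -75, 214), (464, -65, 207), (476, -64, 217)]
212 [(444, -74, 189), (459, -73, 202), (460, -63, 195), (456, -49, 179)]
214 [(442, -73, 180), (459, -74, 196), (464, -66, 193), (462, -54, 182)]
216 [(441, -73, 170), (453, -70, 179), (462, -66, 184), (466, -57, 181)]
218 [(434, -69, 154), (454, -72, 175), (460, -65, 175), (476, -65, 189)]
220 [(434, -69, 146), (451, -71, 164), (460, -65, 167), (475, -65, 182)]
222 [(435, -71, 140), (450, -70, 154), (456, -63, 155), (476, -66, 176)]
224 [(348, -12, -2), (449, -70, 146), (457, -65, 149), (458, -54, 140)]
226 [(356, -19, 3), (449, -71, 139), (457, -65, 141), (377, 6, 1)]
228 [(358, -21, -2), (450, -72, 133), (458, -66, 136), (381, 2, -1)]
230 [(362, -24, -5), (375, -20, 5), (379, -10, 0), (385, -2, -2)]
232 [(367, -29, -4), (379, -24, 3), (383, -14, -1), (391, -7, 0)]
234 [(374, -34, -1), (379, -24, -5), (387, -18, -3), (395, -10, -3)]
236 [(381, -39, 2), (387, -31, 0), (431, -50, 61), (438, -43, 62)]
238 [(386, -43, 1), (430, -61, 62), (435, -53, 60), (441, -45, 58)]
240 [(388, -46, -3), (434, -65, 61), (439, -57, 60), (447, -50, 62)]
242 [(433, -77, 65), (439, -69, 63), (446, -62, 63), (451, -53, 60)]
244 [(436, -79, 61), (442, -72, 60), (449, -65, 61), (458, -59, 64)]
246 [(403, -58, -3), (449, -77, 64), (453, -69, 60), (460, -61, 60)]
248 [(409, -63, 0), (453, -81, 64), (459, -73, 61), (465, -66, 61)]<stdin>:6: RuntimeWarning: invalid value encountered in cast
```

View pics/c_c.png

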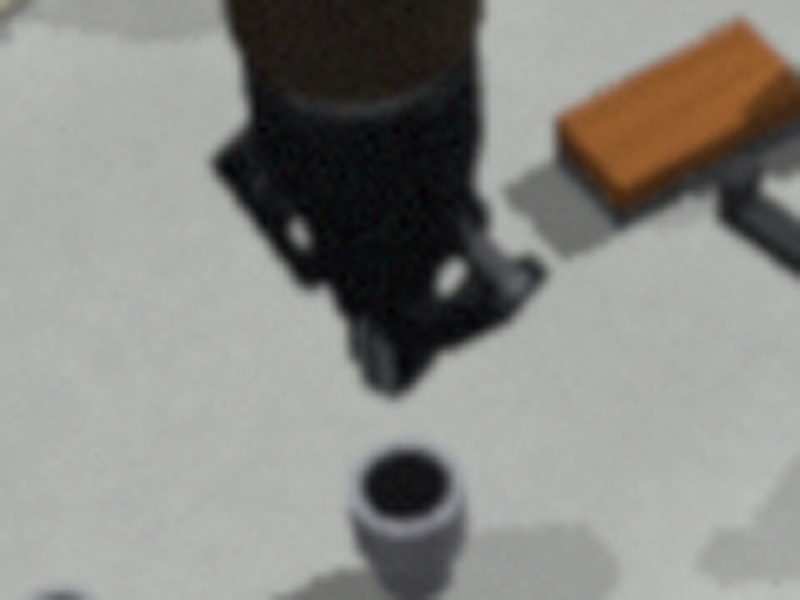

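>>> servo_tool(targets=[1,0,0,0,0,0,0,1,0,0,0,0,0,0,1,0.002,0,0.03,0,0,0,1,0,0,0.03,0,0,0,1,0,0,0.025,0,0,0,1,0,0,0.0104,0,0,0,1,0,0,0,0,0,0,0,0,0,0,0,0,0,0,0,0,0,0,0,0,0,0,0,0,0,0,0])

```text
time_s: 6.55
ee_pos: [446.5, -59.6, 3.0]
orientation: [-3.14, -0.0, -1.336]
ft_force: [-0.8, 0.8, 4.6]
gripper_width: 0.501
```

```bash
python3 - <<'E'
from snap import *
o=arm.get_obs(); print(o["ee_pos"],o["gripper_width"],o["ft_force"])
s=snap("d",("scene",))
cv2.imwrite("pics/d_c.png",tile(s["scene"][0],(210,170,330,260),800,600))
E
```

```text
[446.46863098 -59.63070555   3.04087679] 0.5006298836058543 [-0.81073068  0.79581074  4.57291758]
```

View pics/d_c.png

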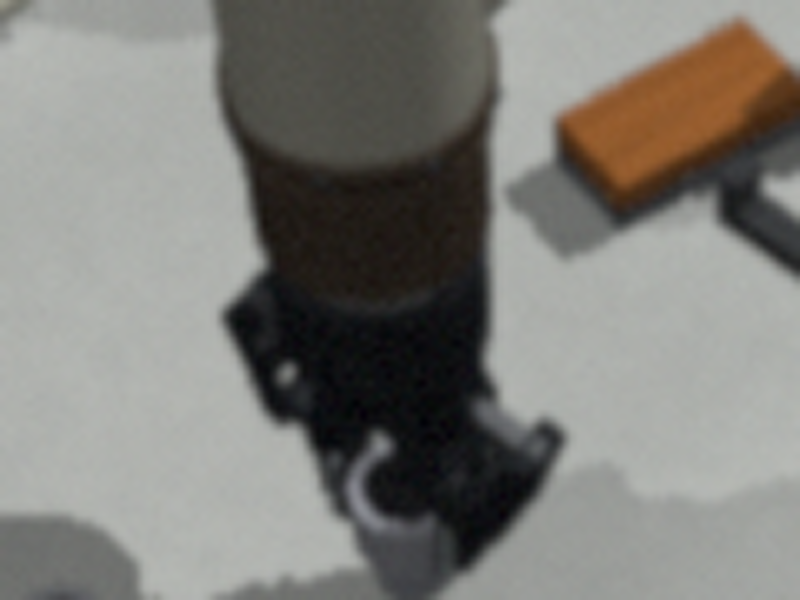

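>>> servo_tool(targets=[0,0,0,-0.03,0,0,0,0,0,0,-0.05,0,0,0,0,0,0,-0.05,0,0,0,0,0,0,-0.04,0,0,0,0,0.0537,-0.0087,0,0,0,0,0,0.0537,-0.0087,0,0,0,0,0,0.0537,-0.0087,0,0,0,0,0,0.0537,-0.0087,0,0,0,0,0,0.0537,-0.0087,0,0,0,0,0,0.0537,-0.0087,0,0,0,0])

```text
time_s: 7.85
ee_pos: [571.6, -362.5, 171.8]
orientation: [3.142, 0.0, -1.337]
ft_force: [0.5, 0.2, -0.2]
gripper_width: 0.499
```

```bash
python3 - <<'E'
from snap import *
o=arm.get_obs(); print(o["ee_pos"],o["orientation"],o["gripper_width"],o["ft_force"])
B0=np.array([571.7,-360.6,40])
for n in ("scene","top"):
    im=cv2.imread(f"pics/{n}0.png"); c=proj(n,B0)[0]; print(n,c)
    u,v=c.round().astype(int); k=12
    g=im[v-k:v+k+1,u-k:u+k+1].max(2); 
    cv2.imwrite(f"pics/bore_{n}.png",cv2.resize(im[v-k:v+k+1,u-k:u+k+1],(400,400),interpolation=cv2.INTER_NEAREST))
    np.set_printoptions(linewidth=200); print(g[::1,::1])
E
python3 -c "
import cv2,numpy as np;cv2.imwrite('pics/bore.png',np.hstack([cv2.imread('pics/bore_scene.png'),cv2.imread('pics/bore_top.png')]))"
```

```text
[ 571.63609072 -362.5274114   171.76959695] [ 3.14156003e+00  4.89137399e-04 -1.33682504e+00] 0.498985598926435 [ 0.48660713  0.22289267 -0.16539776]
scene [203.38257174 359.59751971]
[[164 157 149 132 120 125 142 158 156 150 149 163 171 169 167 166 167 169 168 167 168 171 172 175 173]
 [154 136 121 116 121 138 152 153 143 131 129 151 165 165 166 168 169 168 168 171 170 170 172 171 169]
 [134 117 107 110 125 142 144 139 127 115 118 138 158 164 167 169 169 167 168 169 170 171 172 171 173]
 [113 106 106 109 123 123 118 113 113 109 113 128 151 163 167 168 166 167 172 170 169 170 172 175 177]
 [105 105 104 107 109 106 105 105 108 109 113 136 149 157 158 158 163 167 169 171 171 172 174 177 176]
 [105 104 103 103 101 100 103 108 110 109 115 129 142 138 139 142 152 161 166 168 170 175 177 176 175]
 [106 106 103 100 103 103 108 111 113 114 116 119 120 113 112 118 127 140 152 162 173 174 177 175 173]
 [108 106 101 101 103 109 109 109 115 117 107 100  93  89  91  91 104 114 129 153 168 176 174 171 173]
 [112 105 103 108 116 124 126 119 107  98  86  79  76  78  75  75  85  96 110 135 159 170 17
[... 3567 characters left out ...]
 170 165 151 138 128 118 115 111 120 138 147 155 162 170 173 172 170 170 169 167]
 [172 169 171 171 171 171 163 142 127 123 120 117 116 119 126 130 133 144 161 169 167 165 164 164 163]
 [171 170 171 171 173 172 163 142 128 124 121 119 117 116 117 116 116 131 156 163 162 155 152 151 149]
 [171 171 172 173 174 172 166 152 143 138 129 122 116 115 113 112 112 122 139 146 143 134 127 125 125]
 [171 172 171 171 170 169 166 162 159 154 145 132 118 107 107 107 106 107 115 118 117 113 113 115 117]
 [171 170 168 168 166 164 164 161 158 154 146 134 112 102 103 103 107 105 107 112 114 115 117 117 118]
 [168 167 165 162 158 152 149 146 138 132 127 118 109 105 109 112 114 115 116 117 118 118 118 119 118]]
```

View pics/bore.png

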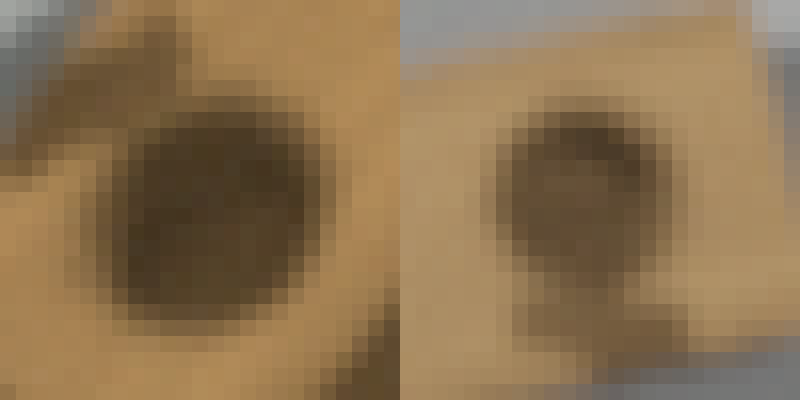

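```bash
python3 - <<'E'
from snap import *
print(plane("scene",[(203.7,360.7),(204.2,361.2)],40),plane("top",[(434.1,238.9),(434.6,239.4)],40), tri((203.7,360.7),(434.1,238.9)))
# sleeve rim in image0
print(proj("scene",(446.5,-59.6,62)),proj("top",(446.5,-59.6,62)))
for n,(u,v) in {"scene":(271,241),"top":(327,284)}.items():
    im=cv2.imread(f"pics/{n}0.png"); k=11; print(n); print(im[v-k:v+k+1,u-k:u+k+1].max(2))
E
```

```text
[[ 574.2073196  -361.59150921   40.        ]
 [ 575.86605612 -361.47576325   40.        ]] [[ 571.45435486 -357.00666467   40.        ]
 [ 570.05018956 -358.36003852   40.        ]] [ 571.76796133 -359.69683874   32.93620191]
[[270.94158294 241.83335072]] [[327.68290803 283.37760875]]
scene
[[167 169 169 169 171 171 169 170 168 168 169 168 169 171 167 169 168 168
  167 171 169 166 164]
 [166 169 167 169 170 170 168 169 168 169 168 169 168 167 169 168 166 169
  168 167 170 167 164]
 [166 168 168 168 167 169 167 169 168 168 168 170 168 168 168 168 168 168
  168 166 168 169 168]
 [167 166 167 168 169 167 167 169 170 169 168 167 167 168 167 166 168 168
  169 167 168 167 167]
 [168 166 166 167 167 167 168 170 168 167 167 167 165 169 167 169 168 169
  169 168 168 169 170]
 [169 167 168 169 167 167 167 167 165 162 161 158 160 161 165 166 167 168
  169 167 167 168 168]
 [169 168 168 167 166 166 160 156 147 144 143 143 143 148 153 160 165 167
  169 169 168 167 168]
 [167 168 167 167 164 156 146 134 114 102  97  94 100 108 127 144 154 165
  166 169 169 169 169]
 [169 167 165 162 156 141 116  9
[... 2959 characters left out ...]
135 120 118 115 117]
 [168 169 168 163 155 152 144 126 105  82  73  73  82  92 109 133 145 140
  125 116 116 117 117]
 [168 169 167 165 161 156 150 144 135 126 120 122 126 134 138 142 137 129
  117 115 117 117 117]
 [168 167 167 167 166 161 154 150 147 147 146 146 149 151 154 146 132 119
  116 116 116 117 116]
 [169 168 167 169 169 169 164 157 155 154 152 152 156 159 162 157 143 127
  117 116 117 116 116]
 [169 169 167 168 169 169 169 167 164 163 159 161 163 167 170 168 159 144
  130 124 123 117 116]
 [168 169 168 169 168 170 170 169 169 169 169 168 169 169 169 171 169 161
  150 146 139 131 123]
 [169 168 168 167 168 169 170 170 170 170 170 170 169 169 169 170 171 169
  167 164 159 150 145]]
```

>>> servo_tool(targets=[0,-0.0023,-0.0012,0.04,0,0,0,0,0,0,0.04,0,0,0,0,0,0,0.0318,0,0,0,0,0,0,0,0,0,0,0,0,0,0,0,0,0,0,0,0,0,0,0,0,0,0,0,0,0,0,0,0,0,0,0,0,0,0,0,0,0,0,0,0,0,0,0,0,0,0,0,0])

```text
time_s: 9.1
ee_pos: [572.0, -358.5, 60.2]
orientation: [-3.142, 0.0, -1.337]
ft_force: [-0.1, 0.5, 0.1]
gripper_width: 0.497
```

```bash
python3 - <<'E'
from snap import *
o=arm.get_obs(); print(o["ee_pos"],o["gripper_width"],o["ft_force"])
print(plane("scene",[(204.05,360.1)],40),plane("top",[(435.0,238.4)],40))
s=snap("e",("scene","top"))
cv2.imwrite("pics/e_c.png",np.hstack([tile(s["scene"][0],(160,300,260,400),400,400),tile(s["top"][0],(380,190,480,290),400,400)]))
E
```

```text
[ 572.01568741 -358.45203677   60.24342293] 0.49728430769107873 [-0.13472298  0.49121091  0.07647879]
[[ 573.6136499  -360.22212349   40.        ]] [[ 572.86302725 -359.55511736   40.        ]]
```

View pics/e_c.png

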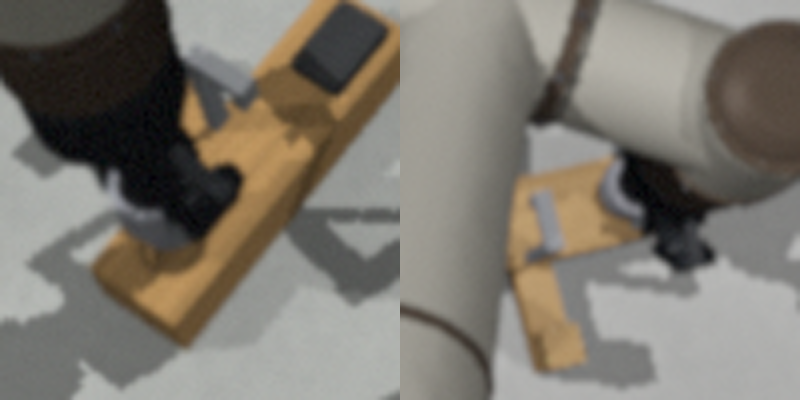

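>>> servo_tool(targets=[0,0.0016,-0.0008,0.012,0,0,0,0,0,0,0.004,0,0,0,0,0,0,0.004,0,0,0,0,0,0,0.004,0,0,0,0,0,0,0.004,0,0,0,0,0,0,0.004,0,0,0,0,0,0,0.004,0,0,0,0,0,0,0.004,0,0,0,0,0,0,0.004,0,0,0,0,0,0,0,0,0,0])

```text
time_s: 10.45
ee_pos: [573.4, -359.7, 15.6]
orientation: [-3.141, 0.0, -1.337]
ft_force: [-0.4, -2.1, -1.8]
gripper_width: 0.501
```

>>> servo_tool(targets=[0,0,0,0.0015,0,0,0,0,0,0,0.0015,0,0,0,0,0,0,0.0015,0,0,0,0,0,0,0.001,0,0,0,0,0,0,0.0005,0,0,0,0,0,0,0,0,0,0,0,0,0,0,0,0,0,0,0,0,0,0,0,0,0,0,0,0,0,0,0,0,0,0,0,0,0,0])

```text
time_s: 11.7
ee_pos: [573.5, -359.8, 11.2]
orientation: [-3.141, -0.0, -1.336]
ft_force: [-1.7, -0.5, 4.8]
gripper_width: 0.495
```

```bash
python3 - <<'E'
from snap import *
o=arm.get_obs(); print(o["ee_pos"],o["gripper_width"],o["ft_force"])
s=snap("f",("scene",))
cv2.imwrite("pics/f_c.png",tile(s["scene"][0],(160,300,260,400),600,600))
C=cloud("scene",s["scene"][1]); X,Y,Z=C[...,0],C[...,1],C[...,2]
m=(np.hypot(X-573,Y+360)<24)&(Z>60)&(Z<78); print(np.percentile(Z[m],[5,25,50,75,95]),m.sum())
E
```

```text
[ 573.46063477 -359.75951793   11.16873983] 0.4953314352878827 [-1.68529251 -0.54158999  4.8380435 ]
[63.57839871 65.89962034 67.76092371 68.86618174 71.0211378 ] 82
```

View pics/f_c.png

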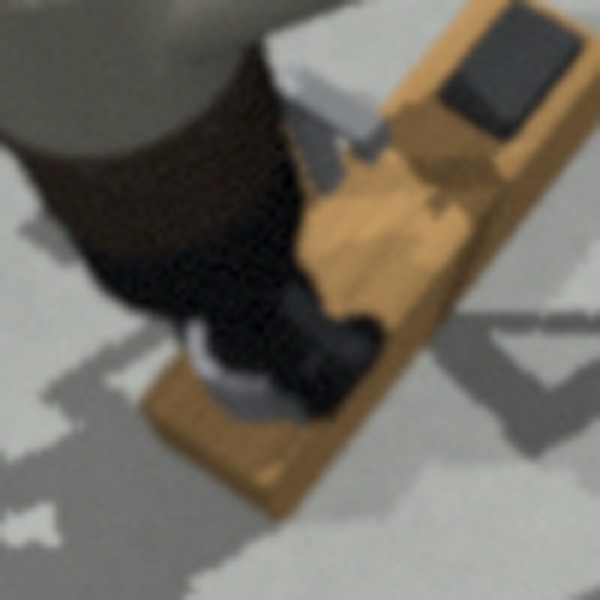

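>>> servo_tool(targets=[0,0,0,0.001,0,0,0,0,0,0,0.001,0,0,0,0,0,0,0.0005,0,0,0,0,0,0,0,0,0,0,0,0,0,0,0,0,0,0,0,0,0,0,0,0,0,0,0,0,0,0,0,0,0,0,0,0,0,0,0,0,0,0,0,0,0,0,0,0,0,0,0,0])

```text
time_s: 13.0
ee_pos: [573.5, -359.8, 11.1]
orientation: [-3.141, -0.001, -1.336]
ft_force: [-4.0, 2.7, 14.2]
gripper_width: 0.499
```

>>> servo_tool(targets=[1,0,0,-0.0025,0,0,0,1,0,0,0,0,0,0,1,0,0,0,0,0,0,1,0,0,0,0,0,0,1,0,0,-0.03,0,0,0,1,0,0,-0.05,0,0,0,1,0,0,-0.05,0,0,-9.8,1,0,0,-0.03,0,0,-9.8,1,0,0,-0.03,0,0,-9.8,1,0,0,-0.014,0,0,-9.8])

```text
time_s: 14.25
ee_pos: [573.8, -360.2, 216.4]
orientation: [-3.141, -0.003, -0.647]
ft_force: [-0.2, 0.0, -1.2]
gripper_width: 0.997
```

```bash
python3 - <<'E'
from snap import *
o=arm.get_obs(); print(o["ee_pos"],o["orientation"],o["gripper_width"],o["ft_force"])
s=snap("g",("scene",))
cv2.imwrite("pics/g_c.png",tile(s["scene"][0],(160,300,260,400),600,600))
C=cloud("scene",s["scene"][1]); X,Y,Z=C[...,0],C[...,1],C[...,2]
m=(np.hypot(X-573,Y+360)<24)&(Z>60)&(Z<78); print(np.percentile(Z[m],[5,25,50,75,95]),m.sum())
E
```

```text
[ 573.76638695 -360.15236234  216.36702681] [-3.14088910e+00 -2.97022190e-03 -6.46748605e-01] 0.9967462901105782 [-0.23517367  0.04977608 -1.20308586]
[64.32699719 67.42460892 68.68458084 69.96286857 71.84948363] 334
```

View pics/g_c.png

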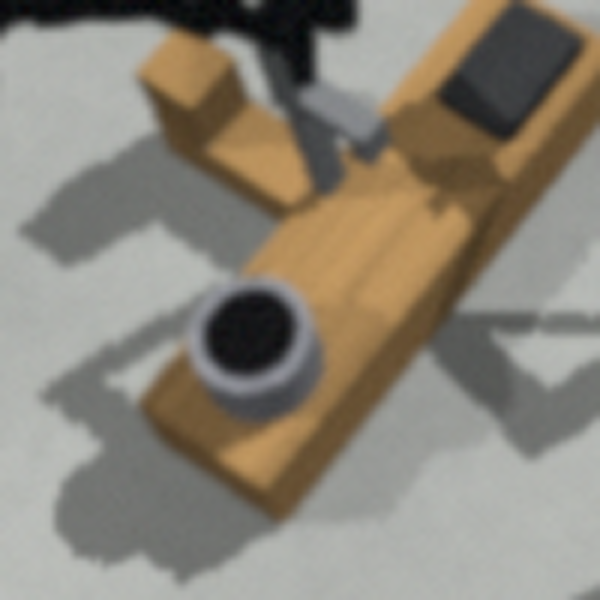

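>>> servo_tool(targets=[1,0,0,0,0,0,-9.8,1,0,0,0,0,0,-9.8,1,0,0,0,0,0,-9.8,1,0,0,0,0,0,-9.8,1,-0.0189,-0.052,0,0,0,0,1,-0.0189,-0.052,0,0,0,0,1,-0.0189,-0.052,0,0,0,0,1,-0.0189,-0.052,0,0,0,0,1,-0.0189,-0.052,0,0,0,0,1,-0.0189,-0.052,0,0,0,0])

```text
time_s: 15.55
ee_pos: [448.8, -50.2, 213.7]
orientation: [-3.141, 0.0, 0.029]
ft_force: [1.5, 0.5, 0.3]
gripper_width: 0.997
```

```bash
python3 - <<'E'
from snap import *
o=arm.get_obs(); print(o["ee_pos"],o["orientation"],o["joint_pos"].round(2),o["time_s"])
# tab: wood pixels of slate's tab top z~212 in both views
for n in("top","scene"):
    d=np.load(f"pics/{n}0.npy"); C=cloud(n,d); X,Y,Z=C[...,0],C[...,1],C[...,2]
    reg=(X>500)&(X<600)&(Y>270)&(Y<410)
    for a,b in((204,222),(60,100),(120,145)):
        m=reg&(Z>a)&(Z<b); P=C[m]; vv,uu=np.nonzero(m); print(n,a,b,m.sum(),P.mean(0).round(1),"u",uu.min(),uu.max(),"v",vv.min(),vv.max())
s=cv2.imread("pics/scene0.png");t=cv2.imread("pics/top0.png")
cv2.imwrite("pics/slate_c.png",np.hstack([tile(s,(370,130,440,220),400,514),tile(t,(140,220,210,310),400,514)]))
E
```

```text
[448.81239297 -50.19203253 213.67222465] [-3.14147880e+00  4.83820156e-04  2.88009400e-02] [ 0.25  0.08 -0.37 -0.   -1.12  1.35] 15.55
top 204 222 63 [545.6 343.8 210.4] u 159 171 v 238 242
top 60 100 189 [541.  336.3  82.6] u 156 200 v 240 253
top 120 145 161 [544.9 340.6 133.6] u 151 196 v 241 247
scene 204 222 49 [550.2 337.7 208.4] u 413 422 v 139 148
scene 60 100 355 [554.6 331.6  80.9] u 392 426 v 163 197
scene 120 145 210 [551.1 333.2 132.3] u 397 426 v 153 180
```

View pics/slate_c.png

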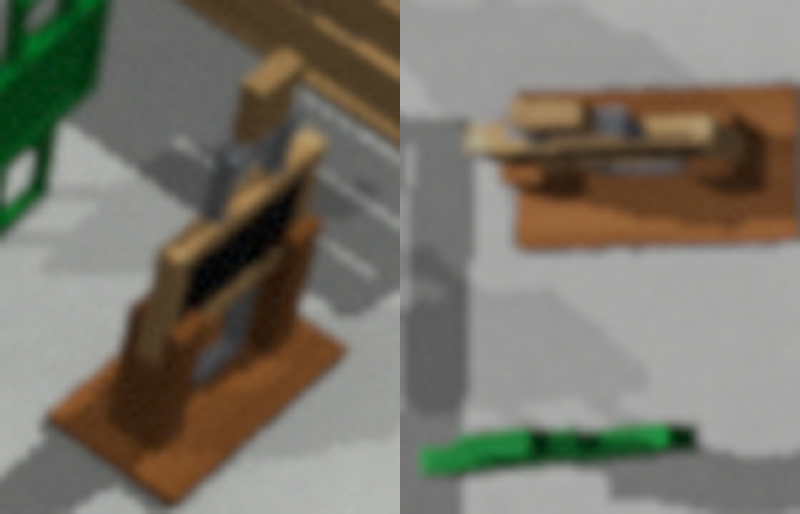

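>>> servo_tool(targets=[1,0.0158,-0.0555,0,0,0,0,1,0.0158,-0.0555,0,0,0,0,1,0.0158,-0.0555,0,0,0,0,1,0.0158,-0.0555,0,0,0,0,1,0.0158,-0.0555,0,0,0,0,1,0.0158,-0.0555,0,0,0,0,1,0.0158,-0.0555,0,0,0,0,1,0,0,0.01,0,0,0,1,0,0,0.01,0,0,0,1,0,0,0,0,0,0])

```text
time_s: 16.8
ee_pos: [547.4, 338.5, 192.9]
orientation: [3.14, 0.002, 0.03]
ft_force: [0.2, -0.2, 0.8]
gripper_width: 0.998
```

```bash
python3 - <<'E'
from snap import *
o=arm.get_obs(); print(o["ee_pos"],o["orientation"],o["joint_pos"].round(2),o["time_s"])
s=snap("h",("scene",))
cv2.imwrite("pics/h_c.png",tile(s["scene"][0],(350,60,470,180),600,600))
E
```

```text
[547.3554879  338.51569806 192.86945498] [3.13963475e+00 2.42282412e-03 2.98734804e-02] [ 0.8   0.42  0.05 -0.   -1.2   0.8 ] 16.8
```

View pics/h_c.png

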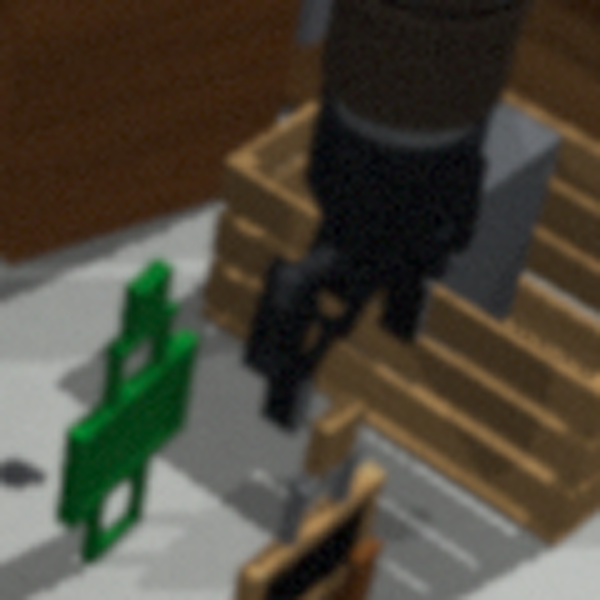

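>>> servo_tool(targets=[1,0.0005,-0.0022,0.015,0,0,0,1,0,0,0.015,0,0,0,1,0,0,0.014,0,0,0,1,0,0,0,0,0,0,0,0,0,0,0,0,0,0,0,0,0,0,0,0,0,0,0,0,0,0,0,0,0,0,0,0,0,0,0,0,0,0,0,0,0,0,0,0,0,0,0,0], squeeze=60)

```text
time_s: 18.1
ee_pos: [549.0, 343.0, 150.9]
orientation: [-3.14, -0.001, 0.032]
ft_force: [0.4, 1.4, 3.4]
gripper_width: 0.335
```

```bash
python3 - <<'E'
from snap import *
o=arm.get_obs(); print(o["ee_pos"],o["orientation"],o["gripper_width"],o["ft_force"])
s=snap("i",("scene",))
cv2.imwrite("pics/i_c.png",tile(s["scene"][0],(370,80,450,200),400,600))
E
```

```text
[548.99423007 342.98382885 150.91307112] [-3.14041597e+00 -1.48031304e-03  3.20645997e-02] 0.33519579844063446 [0.41701489 1.44143962 3.40290534]
```

View pics/i_c.png

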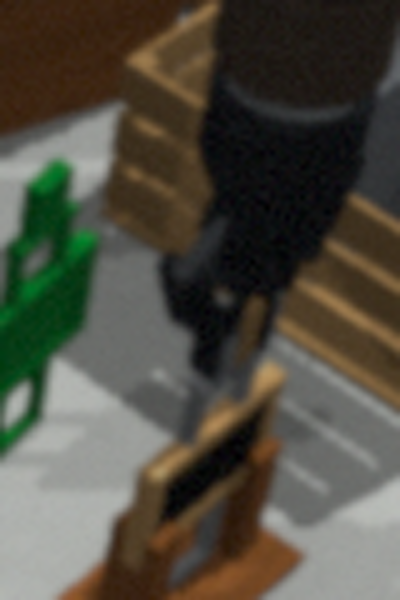

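>>> servo_tool(targets=[0,0,0,-0.02,0,0,0,0,0,0,-0.045,0,0,0,0,0,0,-0.045,0,0,0,0,0,0,-0.037,0,0,-1.1,0,-0.0045,0.0508,0,0,0,0,0,-0.0045,0.0508,0,0,0,0,0,-0.0045,0.0508,0,0,0,0,0,-0.0045,0.0508,0,0,0,0,0,-0.0045,0.0508,0,0,0,0,0,-0.0045,0.0508,0,0,0,0])

```text
time_s: 19.4
ee_pos: [535.5, 34.7, 295.6]
orientation: [3.141, 0.004, 0.051]
ft_force: [1.0, 0.1, -2.3]
gripper_width: 0.339
```

```bash
python3 - <<'E'
from snap import *
o=arm.get_obs(); print(o["ee_pos"],o["orientation"],o["gripper_width"],o["ft_force"],o["joint_pos"].round(2))
for n in("top","scene"):
    d=np.load(f"pics/{n}0.npy"); C=cloud(n,d); X,Y,Z=C[...,0],C[...,1],C[...,2]
    m=(X>550)&(X<620)&(Y>-40)&(Y<20)&(Z>280)&(Z<330)
    P=C[m]; 
    for x0 in range(556,620,4):
        Q=P[(P[:,0]>=x0)&(P[:,0]<x0+4)]
        if len(Q): print(n,x0,len(Q),Q[:,1].mean().round(1),Q[:,2].max().round(1),np.median(Q[:,2]).round(1))
E
```

```text
[535.5200836   34.71153439 295.55105388] [3.14123698 0.00412521 0.05064034] 0.33891563315846956 [ 0.9961133   0.14788271 -2.2890735 ] [ 0.37  0.18 -0.04 -0.   -1.35  1.26]
top 564 13 -13.0 312.4 307.1
top 568 8 -14.9 313.7 310.9
top 572 4 -12.6 310.8 309.2
top 576 9 -13.7 301.4 299.1
top 580 9 -14.2 301.1 300.1
top 584 7 -12.0 300.9 298.9
top 588 10 -11.3 304.0 298.6
top 592 10 -11.3 302.4 298.1
top 596 7 -11.6 305.5 300.2
top 600 10 -10.4 306.2 298.5
top 604 9 -12.1 309.1 306.1
top 608 9 -11.3 309.3 305.7
top 612 8 -10.7 302.6 300.4
top 616 9 -8.9 301.4 300.4
scene 564 1 -17.1 310.4 310.4
scene 568 15 -19.5 312.0 309.9
scene 572 34 -17.2 313.1 304.6
scene 576 17 -19.1 310.7 299.7
scene 580 15 -18.3 301.9 297.5
scene 584 15 -16.9 300.2 297.8
scene 588 14 -17.5 299.5 297.9
scene 592 16 -16.3 302.1 297.8
scene 596 15 -16.2 299.9 297.5
scene 600 8 -18.1 303.1 297.7
scene 604 14 -16.7 307.9 301.8
scene 608 16 -16.5 308.5 305.3
scene 612 29 -14.8 307.3 299.5
scene 616 12 -15.0 299.8 297.9
```

>>> servo_tool(targets=[0,-0.001,0.046,-0.002,0,0,0,0,0,0,0,0,0,0,0,0,0,0,0,0,0,0,0,0,0,0,0,0,0,0,0,0,0,0,0,0,0,0,0,0,0,0,0,0,0,0,0,0,0,0,0,0,0,0,0,0,0,0,0,0,0,0,0,0,0,0,0,0,0,0])

```text
time_s: 20.65
ee_pos: [538.4, -9.4, 299.2]
orientation: [3.142, 0.0, 0.051]
ft_force: [-0.1, 0.7, -3.0]
gripper_width: 0.339
```

```bash
python3 - <<'E'
from snap import *
o=arm.get_obs(); print(o["ee_pos"],o["orientation"],o["gripper_width"],o["ft_force"],o["joint_pos"].round(2))
s=snap("j",("scene","top"))
cv2.imwrite("pics/j_c.png",np.hstack([tile(s["scene"][0],(260,140,380,260),400,400),tile(s["top"][0],(270,170,390,290),400,400)]))
C=cloud("scene",s["scene"][1]); X,Y,Z=C[...,0],C[...,1],C[...,2]
m=(X>500)&(X<562)&(Y>-90)&(Y<70)&(Z>205)&(Z<345); P=C[m]
for z in range(140,345,10):
    Q=P[(P[:,2]>=z)&(P[:,2]<z+10)]
    if len(Q): print(z,len(Q),Q[:,0].mean().round(1),Q[:,0].max().round(1),Q[:,1].min().round(1),Q[:,1].max().round(1))
E
```

```text
[538.44930223  -9.3928152  299.21194267] [3.14158717e+00 1.04107249e-05 5.08373236e-02] 0.33920579005610463 [-0.05217411  0.69082306 -2.96433632] [ 0.28  0.18 -0.03  0.   -1.36  1.34]
200 7 541.7 543.9 -34.6 14.8
210 70 543.6 548.0 -67.1 40.9
220 111 542.8 548.3 -68.1 40.5
230 106 542.2 547.8 -67.5 44.2
240 97 542.3 547.7 -68.4 44.8
250 99 542.4 547.2 -67.5 43.4
260 104 542.2 547.5 -67.6 43.0
270 103 543.3 547.4 -68.3 41.9
280 247 539.2 548.2 -67.4 43.4
290 37 540.2 544.4 -38.8 12.9
300 37 540.5 544.4 -39.0 15.0
310 28 540.7 545.5 -38.6 13.7
320 65 542.5 547.0 -39.4 12.1
330 69 544.7 551.8 -39.8 17.0
340 40 545.0 551.8 -39.8 10.0
```

View pics/j_c.png

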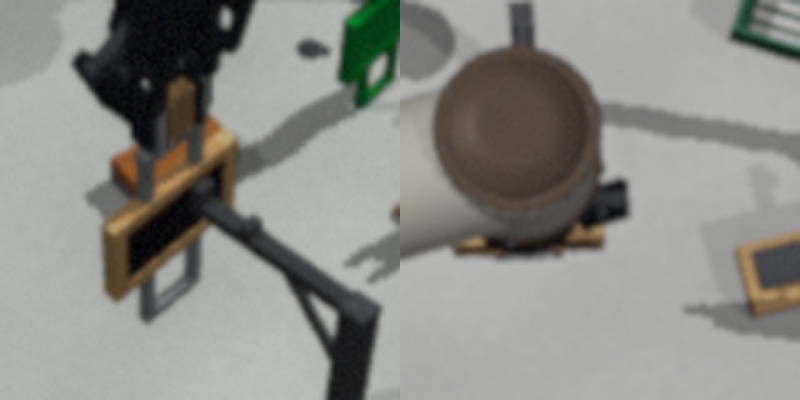

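>>> servo_tool(targets=[0,0,0.004,0,0,0,0,0,0.01,0,0,0,0,0,0,0.01,0,0,0,0,0,0,0.01,0,0,0,0,0,0,0.01,0,0,0,0,0,0,0.0115,0,0,0,0,0,0,0,0,0,0,0,0,0,0,0,0,0,0,0,0,0,0.006,0,0,0,0,0,0,0,0,0,0])

```text
invalid input at $.targets: expected a multiple of 7 numbers
```

```bash
python3 - <<'E'
from snap import *
o=arm.get_obs(); print(o["ee_pos"],o["orientation"],o["gripper_width"],o["ft_force"])
s=snap("k",("scene",))
cv2.imwrite("pics/k_c.png",tile(s["scene"][0],(270,130,390,250),600,600))
E
```

```text
[538.46590782  -9.37780031 299.23149802] [-3.14158818e+00 -4.93494864e-05  5.08671429e-02] 0.34278683899401835 [-0.06608693 -0.26091438 -2.41936005]
```

View pics/k_c.png

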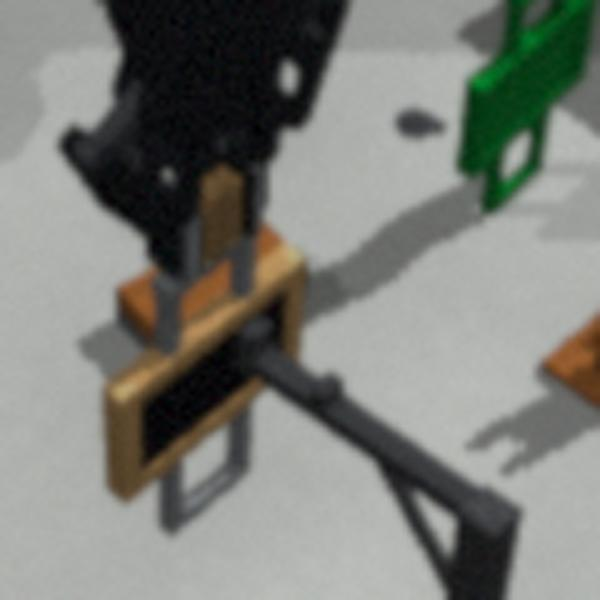

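>>> servo_tool(targets=[0,0,0.004,0,0,0,0,0,0.01,0,0,0,0,0,0,0.01,0,0,0,0,0,0,0.01,0,0,0,0,0,0,0.01,0,0,0,0,0,0,0.0115,0,0,0,0,0,0,0,0,0,0,0,0,0,0,0,0,0,0,0,0,0,0,0.006,0,0,0,0,0,0,0,0,0,0])

```text
time_s: 22.05
ee_pos: [589.4, -10.7, 292.6]
orientation: [-3.142, 0.001, 0.051]
ft_force: [0.6, 0.3, -3.5]
gripper_width: 0.34
```

```bash
python3 - <<'E'
from snap import *
o=arm.get_obs(); print(o["ee_pos"],o["orientation"],o["gripper_width"],o["ft_force"])
s=snap("k",("scene",))
cv2.imwrite("pics/k_c.png",tile(s["scene"][0],(270,130,390,250),600,600))
E
```

```text
[589.39581293 -10.72827459 292.55244415] [-3.14153047e+00  1.47217763e-03  5.09585128e-02] 0.33968469825652076 [ 0.64884115  0.25483432 -3.46081168]
```

View pics/k_c.png

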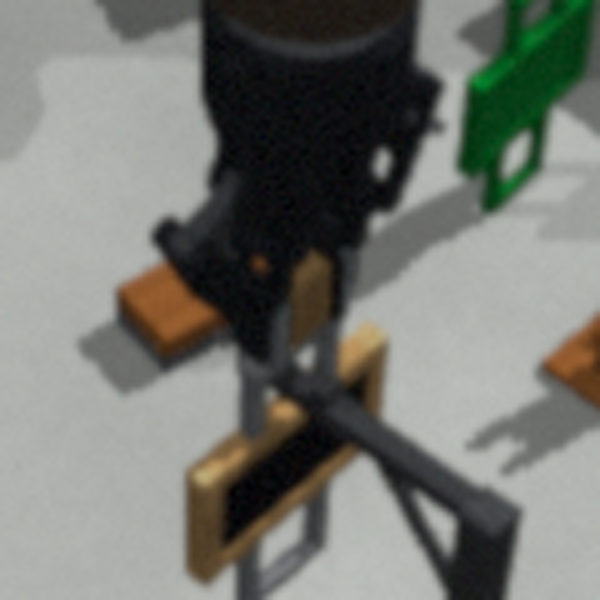

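>>> servo_tool(targets=[0,0,0.002,0.004,0,0,0,0,0,0,0.004,0,0,0,0,0,0,0.003,0,0,0,0,0,0,0.002,0,0,0,0,0,0,0.001,0,0,0,0,0,0,0,0,0,0,0,0,0,0,0,0,0,0,0,0,0,0,0,0,0,0,0,0,0,0,0,0,0,0,0,0,0,0])

```text
time_s: 23.35
ee_pos: [590.2, -12.7, 279.2]
orientation: [-3.142, -0.0, 0.051]
ft_force: [0.1, -0.3, -3.2]
gripper_width: 0.342
```

```bash
python3 - <<'E'
from snap import *
o=arm.get_obs(); print(o["ee_pos"],o["orientation"],o["gripper_width"],o["ft_force"])
s=snap("l",("scene",))
cv2.imwrite("pics/l_c.png",tile(s["scene"][0],(270,130,390,250),600,600))
E
```

```text
[590.21789774 -12.71705825 279.24492356] [-3.14157850e+00 -6.67101046e-05  5.09316266e-02] 0.34248350194090665 [ 0.1172892  -0.25081172 -3.24536696]
```

View pics/l_c.png

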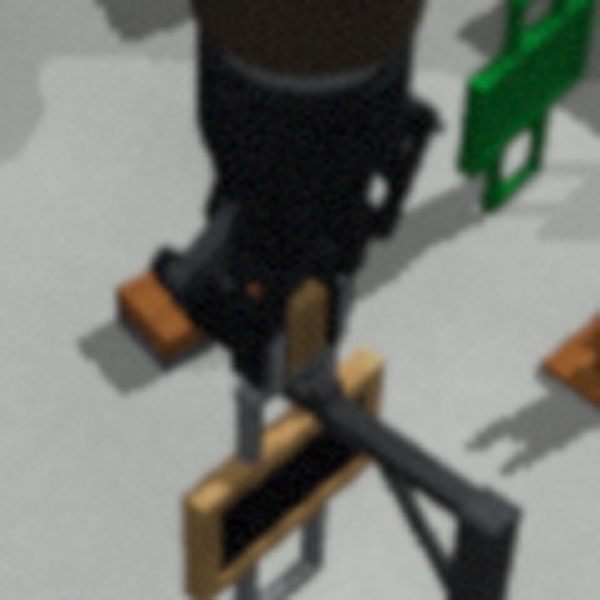

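>>> servo_tool(targets=[0,0,0,0.001,0,0,0,0,0,0,0.001,0,0,0,0,0,0,0.0007,0,0,0,0,0,0,0,0,0,0,0,0,0,0,0,0,0,0,0,0,0,0,0,0,0,0,0,0,0,0,0,0,0,0,0,0,0,0,0,0,0,0,0,0,0,0,0,0,0,0,0,0])

```text
time_s: 24.65
ee_pos: [590.4, -12.7, 278.7]
orientation: [3.141, -0.003, 0.051]
ft_force: [-2.7, 1.1, 6.1]
gripper_width: 0.34
```

>>> servo_tool(targets=[0.6,0,0,-0.001,0,0,0,1,0,0,0,0,0,0,1,0,0,0,0,0,0,1,0,0,0,0,0,0,1,0,0,0,0,0,0,1,0,0,-0.015,0,0,0,1,0,0,-0.025,0,0,0,1,0,0,-0.03,0,0,0,1,-0.03,0,0,0,0,0,1,-0.05,0,0,0,0,0], squeeze=110)

```text
time_s: 25.9
ee_pos: [510.6, -16.7, 348.1]
orientation: [3.141, -0.001, 0.051]
ft_force: [0.0, 1.2, 0.4]
gripper_width: 1.001
```

```bash
python3 - <<'E'
from snap import *
o=arm.get_obs(); print(o["ee_pos"],o["orientation"],o["gripper_width"],o["ft_force"],o["joint_pos"].round(2))
s=snap("m",("scene","top"))
cv2.imwrite("pics/m_c.png",np.hstack([tile(s["scene"][0],(270,130,390,250),400,400),tile(s["top"][0],(360,200,480,320),400,400)]))
C=cloud("scene",s["scene"][1]); X,Y,Z=C[...,0],C[...,1],C[...,2]
m=(X>570)&(X<620)&(Y>-90)&(Y<70)&(Z>195)&(Z<262); P=C[m]; print("slate",P.mean(0),P.min(0),P.max(0))
for n in s:
    C=cloud(n,s[n][1]); X,Y,Z=C[...,0],C[...,1],C[...,2]
    def sel(x0,x1,y0,y1,z0,z1): return C[(X>x0)&(X<x1)&(Y>y0)&(Y<y1)&(Z>z0)&(Z<z1)]
    from meas import rect
    P=sel(440,700,-450,-190,30,46); print(n,"block top",len(P),rect(P))
    P=sel(440,660,-420,-220,105,135); print("hook",len(P),rect(P) if len(P) else 0)
E
```

```text
[510.56915776 -16.67845284 348.09438109] [ 3.14146863e+00 -9.44740815e-04  5.06148582e-02] 1.0007853007398277 [0.02146405 1.16074214 0.42050876] [ 0.29  0.12  0.01  0.   -1.46  1.34]
slate [594.60061758 -25.9974808  228.88964971] [581.81326441 -72.05244056 195.19581106] [600.37759948  41.33539459 261.98233121]
scene block top 1778 [array([ 521.6, -301.7]), array([136.1, 210. ]), np.float64(13.0)]
hook 142 [array([ 547. , -296.5]), array([41.8, 13.4]), np.float64(13.2)]
top block top 1087 [array([ 518.9, -299.2]), array([132.9, 211. ]), np.float64(14.0)]
hook 83 [array([ 544.6, -292.1]), array([40.3, 12.5]), np.float64(14.5)]
```

View pics/m_c.png

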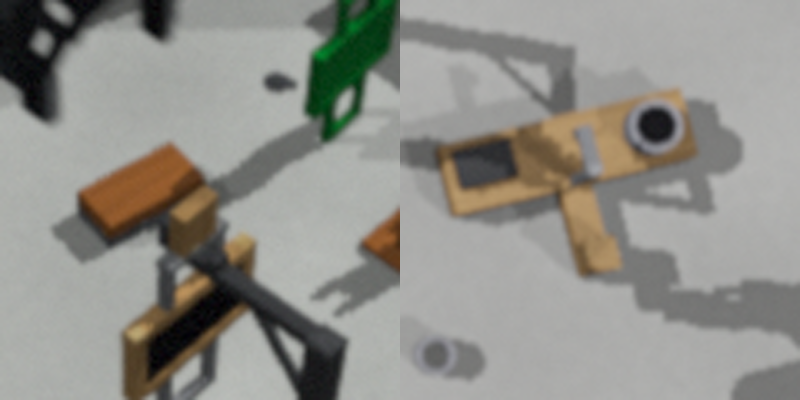

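>>> servo_tool(targets=[1,0,0,0,0,0,-10.6,1,-0.0191,0.0398,0.0343,0,0,0,1,-0.0191,0.0398,0.0343,0,0,0,1,-0.0191,0.0398,0.0343,0,0,0,1,-0.0191,0.0398,0.0343,0,0,0,1,-0.0191,0.0398,0.0343,0,0,0,1,-0.0191,0.0398,0.0343,0,0,0,1,-0.0191,0.0398,0.0343,0,0,0,1,0,0,0,0,10,0,1,0,0,0,0,10,0])

```text
time_s: 27.25
ee_pos: [446.5, -319.9, 107.1]
orientation: [3.14, -0.353, 0.237]
ft_force: [-1.0, -0.3, -0.2]
gripper_width: 0.999
```

```bash
python3 - <<'E'
from snap import *
o=arm.get_obs(); print(o["ee_pos"],o["orientation"],o["gripper_width"],o["ft_force"],o["joint_pos"].round(2),o["time_s"])
s=snap("n",("scene","top"))
cv2.imwrite("pics/n_c.png",np.hstack([tile(s["scene"][0],(130,230,250,350),400,400),tile(s["top"][0],(360,210,480,330),400,400)]))
E
```

```text
[ 446.4972059  -319.85201448  107.10659555] [ 3.14037021 -0.35316876  0.23712387] 0.9993140713619707 [-1.03754783 -0.31119282 -0.19019996] [-0.48  0.27 -0.36 -0.36 -0.71  2.54] 27.25
```

View pics/n_c.png

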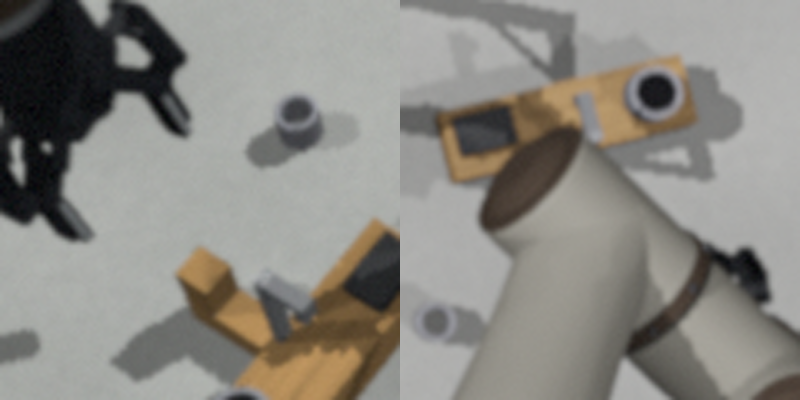

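```bash
python3 - <<'E'
from snap import *
C=cloud("scene",np.load("pics/scene_n.npy"))
T=np.array([446.5,-319.9,107.1]); c,s_=np.cos(.2371),np.sin(.2371)
for box in ((172,190,250,272),(142,160,280,304)):
    S=C[box[2]:box[3],box[0]:box[1]].reshape(-1,3); S=S[(S[:,2]>50)&(S[:,2]<240)]
    i=np.argsort(S[:,2])[:10]; Q=S[i]-T
    print(S[i].round(0).astype(int).tolist()); print(np.c_[Q[:,0]*c+Q[:,1]*s_, -Q[:,0]*s_+Q[:,1]*c, Q[:,2]].mean(0).round(1))
E
```

```text
[[415, -287, 145], [420, -285, 145], [412, -287, 146], [410, -287, 148], [419, -286, 149], [424, -284, 149], [416, -286, 151], [406, -287, 151], [422, -285, 151], [409, -288, 152]]
[-22.4  40.1  41.6]
[[453, -371, 152], [451, -372, 152], [448, -366, 152], [452, -368, 152], [450, -371, 153], [452, -370, 153], [449, -373, 154], [448, -374, 154], [437, -382, 154], [451, -369, 155]]
[ -9.6 -50.9  46.1]
```

>>> servo_tool(targets=[1,0,-0.0015,0.03,0,0,0,1,0,0,0.03,0,0,0,1,0,0,0.03,0,0,0,1,0,0,0.02,0,0,0,1,0,0,0,0,0,0,1,0,0,0,0,0,0,1,0,0,0,0,0,0,1,0,0,0,0,0,0,1,0,0,0,0,0,0,1,0,0,0,0,0,0])

```text
time_s: 28.6
ee_pos: [481.6, -308.7, 4.3]
orientation: [3.141, -0.349, 0.236]
ft_force: [0.6, -0.1, -0.4]
gripper_width: 1.001
```

```bash
python3 - <<'E'
from snap import *
o=arm.get_obs(); print(o["ee_pos"],o["orientation"],o["gripper_width"],o["ft_force"],o["joint_pos"].round(2),o["time_s"])
s=snap("o",("scene",))
cv2.imwrite("pics/o_c.png",tile(s["scene"][0],(140,240,260,360),600,600))
E
```

```text
[ 481.64281763 -308.73750198    4.26826453] [ 3.14139669 -0.34928922  0.23591334] 1.0009171953756977 [ 0.58142843 -0.12127394 -0.35992593] [-0.44  0.45 -0.38 -0.45 -0.51  2.62] 28.6
```

View pics/o_c.png

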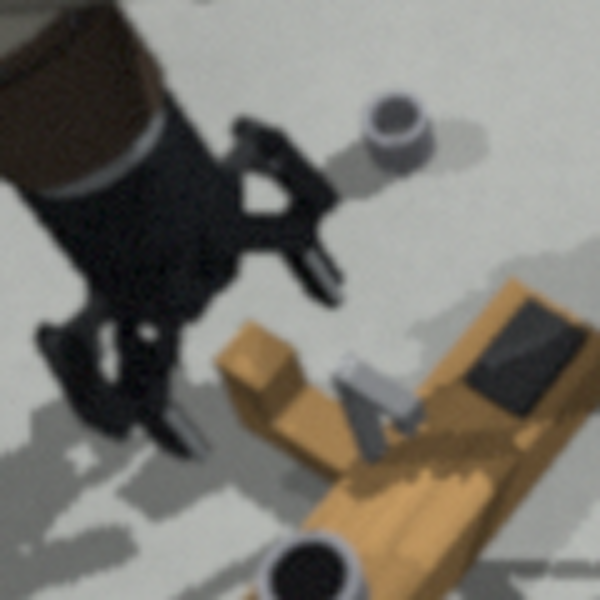

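>>> servo_tool(targets=[0,0,0,0,0,0,0,0,0,0,0,0,0,0,0,0,0,0,0,0,0,0,0,0,0,0,0,0,0,0,0,0,0,0,0,0,0,0,0,0,0,0,0,0,0,0,0,0,0,0,0,0,0,0,0,0,0,0,0,0,0,0,0,0,0,0,0,0,0,0], squeeze=110)

```text
time_s: 29.9
ee_pos: [481.6, -308.8, 4.2]
orientation: [3.141, -0.349, 0.236]
ft_force: [-1.9, -0.6, 3.9]
gripper_width: 0.288
```

```bash
python3 - <<'E'
from snap import *
o=arm.get_obs(); print(o["ee_pos"],o["orientation"],o["gripper_width"],o["ft_force"],o["torque"])
s=snap("p",("scene",))
cv2.imwrite("pics/p_c.png",np.hstack([tile(s["scene"][0],(140,240,260,360),400,400),tile(s["scene"][0],(260,140,380,260),400,400)]))
C=cloud("scene",s["scene"][1]); X,Y,Z=C[...,0],C[...,1],C[...,2]
m=(X>560)&(X<625)&(Y>-100)&(Y<70)&(Z>80)&(Z<280); P=C[m]
for z in range(120,275,8):
    Q=P[(P[:,2]>=z)&(P[:,2]<z+8)]
    if len(Q): print(z,len(Q),Q.mean(0).round(1),Q.min(0).round(0),Q.max(0).round(0))
E
```

```text
[ 481.59946348 -308.75271231    4.2470197 ] [ 3.14142239 -0.34908635  0.23615327] 0.2880187620125499 [-1.9265533  -0.62385295  3.94807418] [-0.06829296  0.91112965  0.15820285]
136 21 [592.2 -18.  141.4] [587. -41. 137.] [595.   9. 144.]
144 68 [591.6 -16.1 147.4] [585. -42. 144.] [597.   9. 152.]
152 21 [591.6  -9.9 156.1] [585. -43. 152.] [595.   9. 159.]
160 17 [592.  -17.9 163.1] [586. -42. 160.] [596.  10. 168.]
168 25 [591.8 -17.5 171.4] [585. -42. 168.] [596.   9. 175.]
176 15 [592.9 -18.3 179.8] [589. -42. 177.] [597.  11. 183.]
184 12 [594.  -19.  188.8] [588. -69. 185.] [598.  25. 192.]
192 63 [595.7 -23.1 196.4] [589. -71. 192.] [599.  37. 200.]
200 117 [594.8 -20.8 203.8] [589. -71. 200.] [600.  33. 208.]
208 74 [594.1 -27.6 212.3] [588. -71. 208.] [600.  29. 216.]
216 67 [594.2 -27.7 220.1] [588. -71. 216.] [599.  21. 224.]
224 71 [594.5 -30.4 227.9] [589. -70. 224.] [600.  39. 232.]
232 72 [594.4 -31.5 235.9] [589. -71. 232.] [600.  37. 240.]
240 70 [594.4 -23.6 244. ] [589. -72. 240.] [600.  40. 248.]
248 57 [595.5 -30.5 252.3] [589. -70. 248.] [600.  38. 256.]
256 208 [591.8 -21.3 261.2] [581. -71. 256.] [599.  41. 264.]
264 42 [593.1 -32.  266.5] [584. -69. 264.] [600.  24. 272.]
272 12 [591.8 -30.6 276.1] [587. -42. 272.] [595.  12. 280.]
```

View pics/p_c.png

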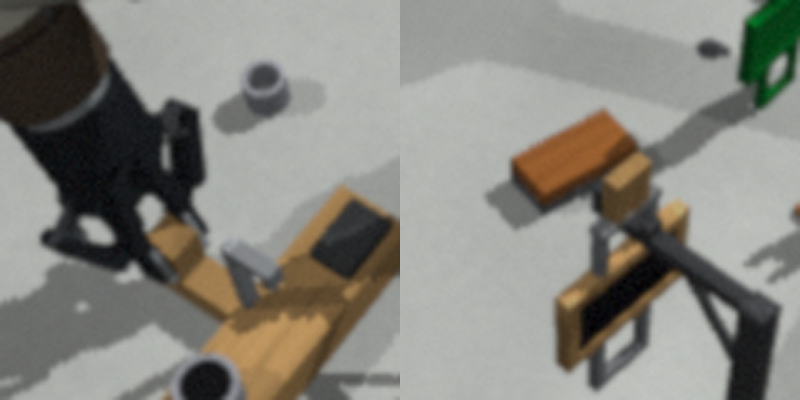

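>>> servo_tool(targets=[0,0.0034,0,-0.0094,0,0,0,0,0.0066,0,-0.0182,0,0,0,0,0.0066,0,-0.0182,0,0,0,0,0.0034,0,-0.0094,0,0,0,0,0,0,0,-1.82,0,4.98,0,0,0,0,-1.82,0,4.98,0,0,0,0,0,0,0,0,0,0,0,0,0,0,0,0,0,0,0,0,0,0,0,0,0,0,0,0])

```text
time_s: 31.2
ee_pos: [481.6, -308.9, 62.7]
orientation: [3.141, -0.349, 0.051]
ft_force: [0.1, -0.1, -4.6]
gripper_width: 0.291
```

```bash
cat > blk.py <<'E'
from snap import *
from meas import rect
def blk(s,T):
    for n in s:
        C=cloud(n,s[n][1]); X,Y,Z=C[...,0]-T[0],C[...,1]-T[1],C[...,2]-T[2]
        m=(X>0)&(X<140)&(Y>-160)&(Y<160)&(Z>25)&(Z<50)
        P=C[m]; 
        if len(P)>50:
            A=np.c_[P[:,:2]-P[:,:2].mean(0),np.ones(len(P))]
            c=np.linalg.lstsq(A,P[:,2],rcond=None)[0]; r=P[:,2]-A@c; k=abs(r)<4
            c=np.linalg.lstsq(A[k],P[k,2],rcond=None)[0]
            print(n,"top plane n",len(P),"slopes x,y",c[:2].round(3),"z",c[2].round(1),rect(P[k]))
        m=(X>20)&(X<110)&(Y>-50)&(Y<50)&(Z>102)&(Z<132); P=C[m]
        if len(P)>5: print(n,"hook",len(P),P.mean(0).round(1),rect(P),P[:,2].max().round(1),np.median(P[:,2]).round(1))
E
python3 - <<'E'
from blk import *
o=arm.get_obs(); print(o["ee_pos"],o["orientation"],o["gripper_width"],o["ft_force"],o["torque"],o["joint_pos"].round(2))
s=snap("q",("scene","top")); blk(s,o["ee_pos"])
cv2.imwrite("pics/q_c.png",np.hstack([tile(s["scene"][0],(140,240,280,380),400,400),tile(s["top"][0],(360,190,480,310),400,400)]))
E
```

```text
[ 481.61992247 -308.92565      62.70674287] [ 3.14145143 -0.34901974  0.05081964] 0.2905813971803599 [ 0.07989748 -0.120633   -4.59752736] [-0.06722027  1.51322043  0.05173754] [-0.38  0.34 -0.42 -0.3  -0.51  2.24]
scene top plane n 2360 slopes x,y [0.007 0.015] z 97.2 [array([ 535.6, -309.3]), array([109.5, 208.8]), np.float64(3.0)]
scene hook 155 [ 551.  -309.3  178.1] [array([ 549. , -308.9]), array([43.1, 13.4]), np.float64(2.3)] 183.9 179.3
top top plane n 1235 slopes x,y [0.035 0.026] z 97.8 [array([ 537.3, -306.1]), array([ 98.1, 209.8]), np.float64(3.2)]
top hook 91 [ 545.8 -303.7  179. ] [array([ 546.5, -304.3]), array([39.2, 13.2]), np.float64(1.4)] 186.7 179.7
```

View pics/q_c.png

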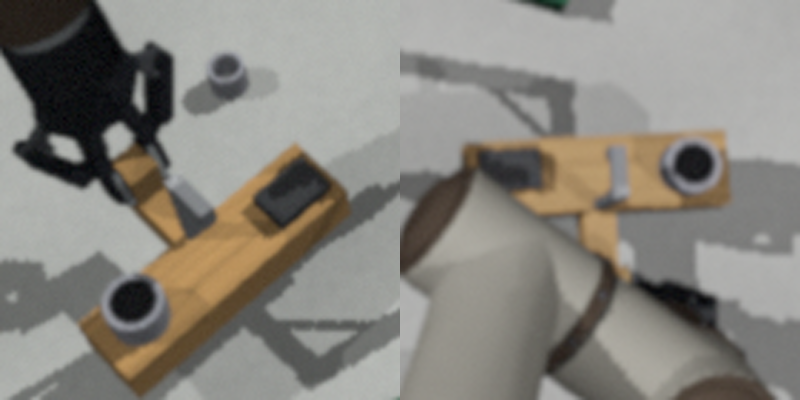

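>>> servo_tool(targets=[0,0.0006,-0.017,0.0002,0,0,0,0,0.0012,-0.034,0.0004,0,0,0,0,0.0017,-0.048,0.0006,0,0,0,0,0.0017,-0.048,0.0006,0,0,0,0,0.0017,-0.048,0.0006,0,0,0,0,0.0017,-0.048,0.0006,0,0,0,0,0.0012,-0.032,0.0006,0,0,0,0,0.0006,-0.016,0.0002,0,0,0,0,0,0,0,0,0,0,0,0,0,0,0,0,0])

```text
time_s: 32.55
ee_pos: [480.0, -35.8, 68.9]
orientation: [-3.14, -0.34, 0.049]
ft_force: [0.4, -0.3, -4.8]
gripper_width: 0.289
```

```bash
python3 - <<'E'
from blk import *
o=arm.get_obs(); print(o["ee_pos"],o["orientation"],o["gripper_width"],o["ft_force"],o["joint_pos"].round(2))
s=snap("r",("scene","top")); blk(s,o["ee_pos"])
C=cloud("scene",s["scene"][1]); X,Y,Z=C[...,0],C[...,1],C[...,2]
m=(X>575)&(X<625)&(Y>-100)&(Y<70)&(Z>130)&(Z<192); P=C[m]
for z in range(128,192,8):
    Q=P[(P[:,2]>=z)&(P[:,2]<z+8)]
    if len(Q): print(z,len(Q),Q.mean(0).round(1),Q.min(0).round(0),Q.max(0).round(0))
cv2.imwrite("pics/r_c.png",np.hstack([tile(s["scene"][0],(250,150,370,290),514,600)]))
E
```

```text
[479.9954884  -35.80591546  68.90485489] [-3.14048526 -0.34027579  0.04918827] 0.28855464783682816 [ 0.37167358 -0.25110402 -4.79066429] [ 0.28  0.15 -0.94  0.48 -0.16  0.88]
scene top plane n 1327 slopes x,y [-0.007  0.008] z 102.3 [array([533.9, -36.7]), array([109. , 210.9]), np.float64(2.6)]
scene hook 77 [543.4 -37.6 182.7] [array([558.5, -33.6]), array([61.3, 74.5]), np.float64(0.5)] 200.8 184.1
top top plane n 1490 slopes x,y [0.046 0.024] z 103.3 [array([533.5, -33.5]), array([102.7, 208.7]), np.float64(3.2)]
top hook 95 [551.7 -29.6 186.9] [array([555.1, -26.6]), array([59.8, 77.7]), np.float64(0.5)] 200.8 185.9
128 11 [578.1 -97.  132.7] [ 575. -100.  130.] [582. -93. 135.]
136 26 [591.9 -15.3 141.3] [579. -91. 136.] [595.   9. 144.]
144 66 [591.3 -17.4 147.4] [585. -43. 144.] [596.  11. 152.]
152 17 [592.2 -12.3 156.1] [587. -42. 152.] [595.  10. 159.]
160 21 [591.5 -17.1 164.3] [585. -42. 160.] [597.   9. 168.]
168 21 [592.7 -18.1 172.3] [586. -43. 168.] [596.   8. 176.]
176 16 [592.7 -13.9 180.1] [589. -43. 176.] [596.  11. 184.]
184 10 [593.5 -20.8 187.5] [589. -70. 184.] [596.  11. 192.]
```

View pics/r_c.png

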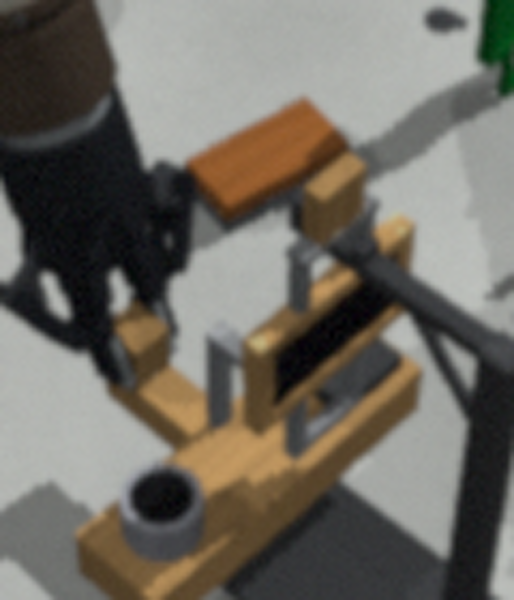

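>>> servo_tool(targets=[0,0.0052,0,0.0032,0,0,0,0,0.0052,0,0.0032,0,0,0,0,0,-0.0047,0,0,0,0,0,0,-0.0047,0,0,0,0,0,0,-0.0047,0,0,0,0,0,0,-0.0047,0,0,0,0,0,0,0,0,0,0,0,0,0,0,0,0,0,0,0,0,0,0,0,0,0,0,0,0,0,0,0,0])

```text
time_s: 33.9
ee_pos: [491.3, -16.5, 68.1]
orientation: [-3.139, -0.337, 0.05]
ft_force: [0.5, -0.5, -5.8]
gripper_width: 0.289
```

```bash
python3 - <<'E'
from blk import *
o=arm.get_obs(); print(o["ee_pos"],o["orientation"],o["gripper_width"],o["ft_force"],o["joint_pos"].round(3))
E
```

```text
[491.29010494 -16.45986888  68.10782601] [-3.13932883 -0.33736478  0.04990735] 0.28858623634255925 [ 0.5407367  -0.47808263 -5.84931646] [ 0.307  0.17  -0.935  0.538 -0.16   0.795]
```

```bash
python3 - <<'E'
from blk import *
s=snap("s",("scene",))
cv2.imwrite("pics/s_c.png",tile(s["scene"][0],(270,170,360,260),600,600))
C=cloud("scene",s["scene"][1])
for z in (178.,148.): print(proj("scene",(559.6,-14.2,z)),proj("scene",(590,-13.5,z)))
for nm,p in {"tipend_top":(579.6,-13.2,186),"loop_c":(590,-13.5,148),"loop_-y":(590,-36,170),"loop_+y":(590,9,170)}.items(): print(nm,((proj("scene",p)[0]-[270,170])*6.667).round(0))
E
```

```text
[[316.46569041 230.5464954 ]] [[326.24231797 238.49991982]]
[[316.29546631 238.45527968]] [[325.8567775  246.32333801]]
tipend_top [354. 423.]
loop_c [372. 509.]
loop_-y [325. 509.]
loop_+y [423. 433.]
```

View pics/s_c.png

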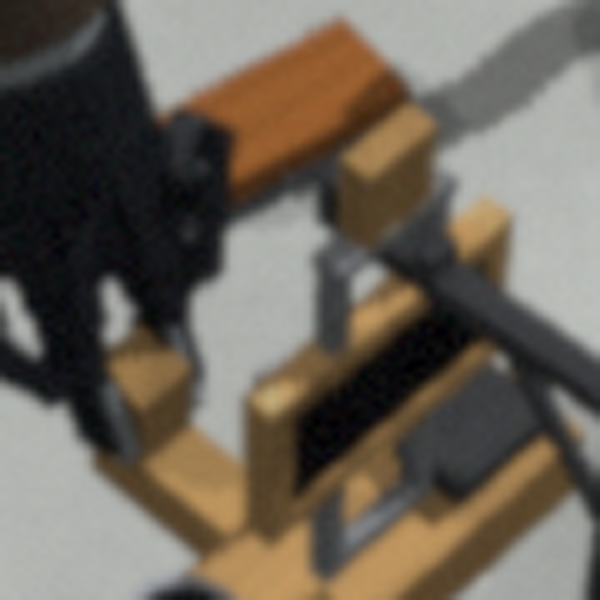

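>>> servo_tool(targets=[0,0.0047,0,0.0017,0,0,0,0,0.0047,0,0.0017,0,0,0,0,0.0047,0,0.0017,0,0,0,0,0.0047,0,0.0017,0,0,0,0,0,0,0,0,0,0,0,0,0,0,0,0,0,0,0,0,0,0,0,0,0,0,0,0,0,0,0,0,0,0,0,0,0,0,0,0,0,0,0,0,0])

```text
time_s: 35.2
ee_pos: [511.2, -15.4, 68.0]
orientation: [-3.139, -0.337, 0.05]
ft_force: [1.1, 1.0, -4.6]
gripper_width: 0.284
```

```bash
python3 - <<'E'
from blk import *
o=arm.get_obs(); print(o["ee_pos"],o["orientation"],o["gripper_width"],o["ft_force"],o["joint_pos"].round(3))
s=snap("t",("scene",))
cv2.imwrite("pics/t_c.png",tile(s["scene"][0],(270,170,360,260),600,600))
E
```

```text
[511.22934079 -15.37245275  67.96648128] [-3.13934768 -0.33744527  0.05014865] 0.2840843993733072 [ 1.09609882  1.02579666 -4.59383393] [ 0.31   0.203 -0.869  0.454 -0.19   0.877]
```

View pics/t_c.png

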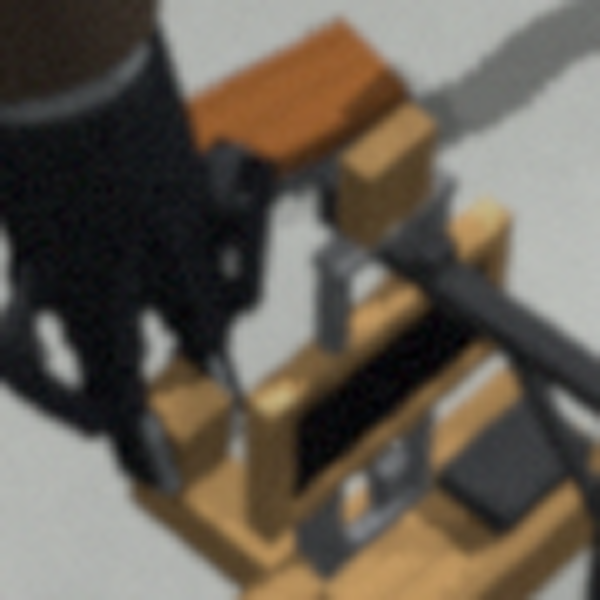

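>>> servo_tool(targets=[0,0.0047,0,0.0017,0,0,0,0,0.0047,0,0.0017,0,0,0,0,0,0,0,0,0,0,0,-0.0017,0,0.0047,0,0,0,0,-0.0017,0,0.0047,0,0,0,0,-0.0017,0,0.0047,0,0,0,0,-0.0017,0,0.0047,0,0,0,0,0,0,0,0,0,0,0,0,0,0,0,0,0,0,0,0,0,0,0,0])

```text
time_s: 36.5
ee_pos: [522.4, -15.7, 53.1]
orientation: [-3.135, -0.329, 0.05]
ft_force: [-0.5, 0.0, -4.8]
gripper_width: 0.288
```

```bash
python3 - <<'E'
from blk import *
o=arm.get_obs(); print(o["ee_pos"],o["orientation"],o["gripper_width"],o["ft_force"],o["joint_pos"].round(3))
s=snap("u",("scene",))
cv2.imwrite("pics/u_c.png",tile(s["scene"][0],(270,170,360,260),600,600))
E
```

```text
[522.36419547 -15.72119534  53.13947055] [-3.13467246 -0.32904862  0.05025259] 0.2884576375225047 [-0.45555376  0.0170814  -4.7720492 ] [ 0.294  0.249 -0.856  0.462 -0.161  0.883]
```

View pics/u_c.png

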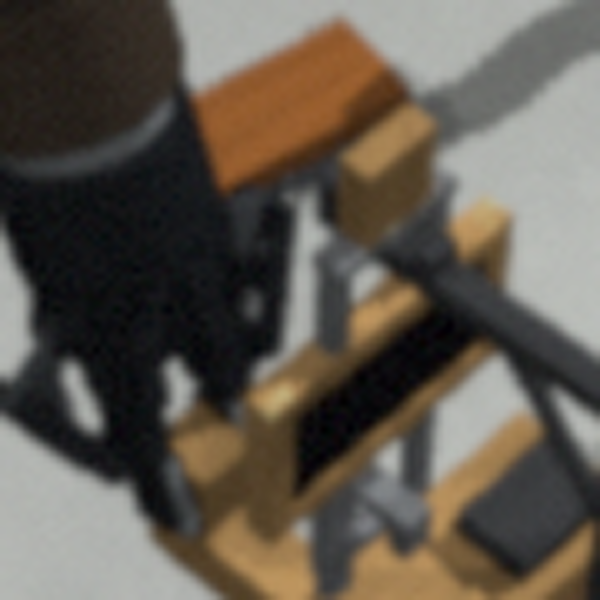

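>>> servo_tool(targets=[0,-0.0022,0,0.0035,0,-0.5,0,0,-0.0022,0,0.0035,0,-0.5,0,0,-0.0022,0,0.0035,0,-0.5,0,0,0,0,0,0,0,0,0,0,0,0,0,0,0,0,0,0,0,0,0,0,0,0,0,0,0,0,0,0,0,0,0,0,0,0,0,0,0,0,0,0,0,0,0,0,0,0,0,0])

```text
time_s: 37.8
ee_pos: [519.3, -15.9, 41.0]
orientation: [-3.135, -0.303, 0.05]
ft_force: [-0.7, 0.2, -4.5]
gripper_width: 0.29
```

```bash
python3 - <<'E'
from blk import *
o=arm.get_obs(); print(o["ee_pos"],o["orientation"],o["gripper_width"],o["ft_force"],o["joint_pos"].round(3))
s=snap("v",("scene",))
cv2.imwrite("pics/v_c.png",tile(s["scene"][0],(270,170,360,260),600,600))
E
```

```text
[519.32488342 -15.87973224  40.95111131] [-3.13479727 -0.30255308  0.05030226] 0.2902872120327434 [-0.69906303  0.23182187 -4.50741218] [ 0.303  0.275 -0.833  0.389 -0.18   0.946]
```

View pics/v_c.png

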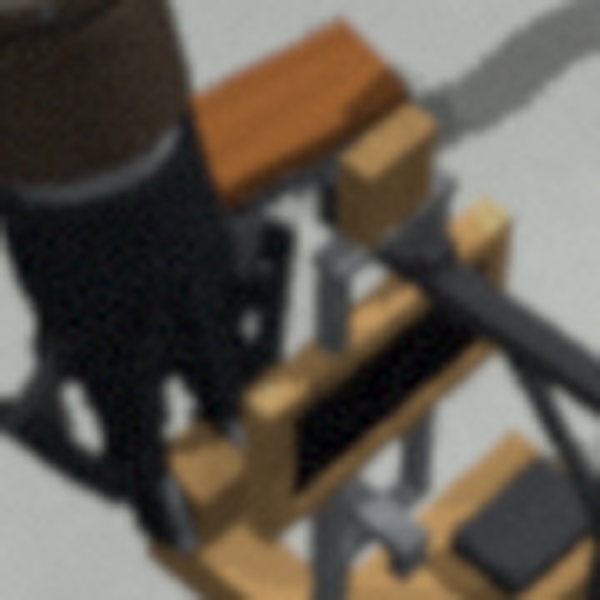

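>>> servo_tool(targets=[0,-0.0003,0,0.001,0,-0.1,0,0,-0.0003,0,0.001,0,-0.1,0,0,-0.0003,0,0.001,0,-0.1,0,0,-0.0003,0,0.001,0,0,0,0,0,0,0,0,0,0,0,0,0,0,0,0,0,0,0,0,0,0,0,0,0,0,0,0,0,0,0,0,0,0,0,0,0,0,0,0,0,0,0,0,0])

```text
time_s: 39.1
ee_pos: [522.9, -14.3, 39.4]
orientation: [-3.132, -0.306, 0.051]
ft_force: [-0.7, 0.8, 7.7]
gripper_width: 0.29
```

```bash
python3 - <<'E'
from blk import *
o=arm.get_obs(); print(o["ee_pos"],o["orientation"],o["ft_force"],o["torque"],o["joint_pos"].round(3))
s=snap("w",("scene",))
cv2.imwrite("pics/w_c.png",tile(s["scene"][0],(270,170,360,260),600,600))
E
```

```text
[522.89311743 -14.34856132  39.42586158] [-3.1319477  -0.30563533  0.05096383] [-0.71122609  0.78269056  7.69197146] [ 0.02393913 -0.46710338  0.04176056] [ 0.302  0.282 -0.83   0.391 -0.172  0.945]
```

View pics/w_c.png

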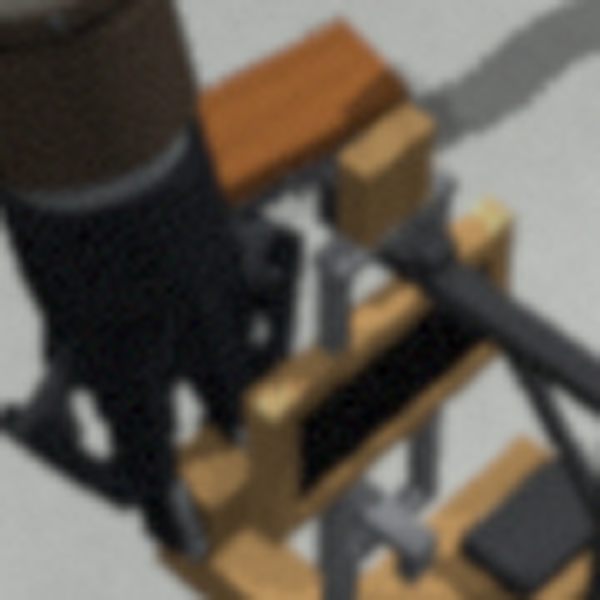

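>>> servo_tool(targets=[0,0.0003,0,-0.001,0,0,0,0,0,0,0,0,0,0,0.4,0,0,0,0,0,0,0.5,0,0,0,0,0,0,1,0,0,0,0,0,0,1,0,0,0,0,0,0,1,0,0,0,0,0,0,1,0,0,0,0,0,0,1,0,0,0,0,0,0,1,0,0,0,0,0,0])

```text
time_s: 40.4
ee_pos: [519.4, -15.8, 37.8]
orientation: [-3.135, -0.297, 0.05]
ft_force: [0.2, -0.1, -0.2]
gripper_width: 1.0
```

```bash
python3 - <<'E'
from blk import *
o=arm.get_obs(); print(o["ee_pos"],o["orientation"],o["gripper_width"],o["ft_force"],o["joint_pos"].round(3))
s=snap("x",("scene","top"))
cv2.imwrite("pics/x_c.png",np.hstack([tile(s["scene"][0],(230,150,370,290),400,400),tile(s["top"][0],(260,170,380,290),400,400)]))
E
```

```text
[519.4036897  -15.81586531  37.84711477] [-3.13477894 -0.29741132  0.05040588] 0.9999242160737739 [ 0.16002794 -0.05077732 -0.18412765] [ 0.303  0.283 -0.829  0.38  -0.181  0.954]
```

View pics/x_c.png

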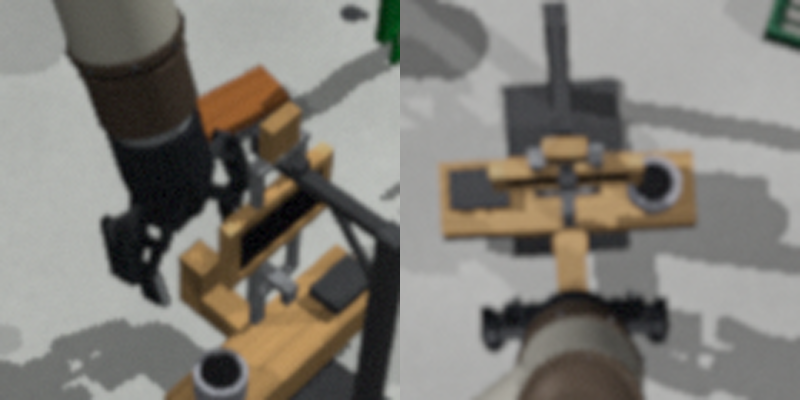

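>>> servo_tool(targets=[1,0,0,-0.01,0,0,0,1,0,0,-0.02,0,0,0,1,0,0,-0.03,0,0,0,1,0,0,-0.03,0,0,0,1,0,0,-0.03,0,0,0,1,-0.02,0,-0.03,0,0,0,1,-0.03,0,-0.03,0,0,0,1,-0.03,0,-0.02,0,0,0,1,0,0,0,0,0,0,1,0,0,0,0,0,0])

```text
time_s: 41.75
ee_pos: [384.8, -23.8, 205.8]
orientation: [-3.134, -0.298, 0.051]
ft_force: [0.9, 0.2, -0.2]
gripper_width: 1.002
```

```bash
cat > fin.py <<'E'
from blk import *
def fin(tag):
    o=arm.get_obs(); print(o["time_s"],o["ee_pos"].round(1),o["orientation"].round(2),o["ft_force"].round(1))
    s=snap(tag,("scene","top"))
    cv2.imwrite(f"pics/{tag}_c.png",np.hstack([tile(s["scene"][0],(230,150,370,290),400,400),tile(s["top"][0],(260,170,380,290),400,400)]))
    for n in s:
        C=cloud(n,s[n][1]); X,Y,Z=C[...,0],C[...,1],C[...,2]
        m=(X>480)&(X<660)&(Y>-140)&(Y<110)&(Z>64)&(Z<82); P=C[m]
        A=np.c_[P[:,:2]-P[:,:2].mean(0),np.ones(len(P))]
        c=np.linalg.lstsq(A,P[:,2],rcond=None)[0]; k=abs(P[:,2]-A@c)<3
        c=np.linalg.lstsq(A[k],P[k,2],rcond=None)[0]; print(n,"blocktop slopes",c.round(3),rect(P[k]))
        m=(np.hypot(X-602,Y+83)<40)&(Z>94)&(Z<112); P=C[m]; print(n,"sleeve rim",len(P),P.mean(0).round(1),np.percentile(P[:,2],[50,90]).round(1))
        m=(X>570)&(X<625)&(Y>-90)&(Y<60)&(Z>205)&(Z<262); P=C[m]; print(n,"slate",len(P),P.mean(0).round(1))
        m=(X>560)&(X<630)&(Y>-50)&(Y<30)&(Z>318)&(Z<350); P=C[m]; print(n,"tab",len(P),P.mean(0).round(1) if len(P) else 0,P[:,2].max() if len(P) else 0)
E
python3 -c "
from fin import *
fin('y')"
```

```text
41.75 [384.8 -23.8 205.8] [-3.13 -0.3   0.05] [ 0.9  0.2 -0.2]
scene blocktop slopes [-1.1000e-02  8.0000e-03  7.1326e+01] [array([564.3, -16.4]), array([134.9, 211.5]), np.float64(2.7)]
scene sleeve rim 280 [605.6 -84.9 100.8] [100.9 103.6]
scene slate 556 [594.1 -27.3 235.8]
scene tab 164 [592.4 -17.9 332.8] 341.4809958385403
top blocktop slopes [2.4000e-02 1.1000e-02 7.1799e+01] [array([577.3, -12.2]), array([103.6, 209.6]), np.float64(3.2)]
top sleeve rim 176 [600.7 -82.5 101.4] [101.5 105.3]
top slate 186 [585.1 -13.4 239.7]
top tab 89 [586.6 -12.  337.1] 347.5072370318058
```

View pics/y_c.png

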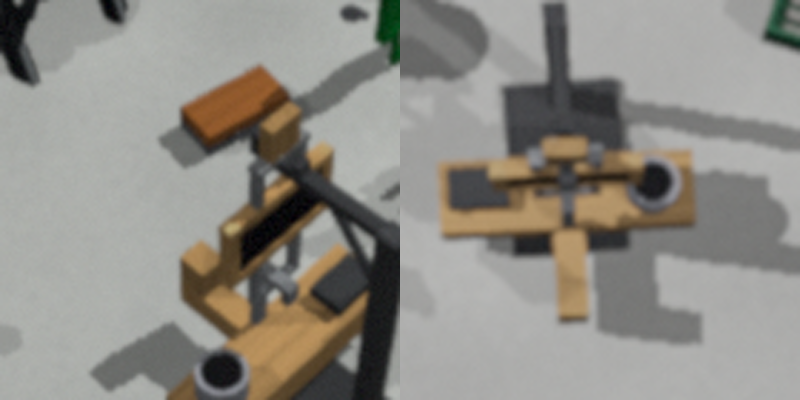

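>>> servo_tool(targets=[1,0,0,0,0,0,0,1,0,0,0,0,0,0,1,0,0,0,0,0,0,1,0,0,0,0,0,0,1,0,0,0,0,0,0,1,0,0,0,0,0,0,1,0,0,0,0,0,0,1,0,0,0,0,0,0,1,0,0,0,0,0,0,1,0,0,0,0,0,0])

```text
time_s: 43.1
ee_pos: [384.5, -24.0, 205.6]
orientation: [-3.135, -0.297, 0.05]
ft_force: [-0.9, 0.1, -0.4]
gripper_width: 0.999
```

```bash
python3 - <<'E'
from fin import *
fin('z')
fin('z2')
for n in("scene","top"):
    a=cv2.imread(f"pics/{n}_y.png").astype(int)
    for t in("z","z2"):
        b=cv2.imread(f"pics/{n}_{t}.png").astype(int); x0,y0,x1,y1=(230,150,370,330)
        D=abs(a-b).max(2)[y0:y1,x0:x1]; print(n,t,"max",D.max(),">25:",(D>25).sum())
E
```

```text
43.1 [384.5 -24.  205.6] [-3.13 -0.3   0.05] [-0.9  0.1 -0.4]
scene blocktop slopes [-1.0000e-03  4.0000e-03  7.1388e+01] [array([564.3, -17.5]), array([135. , 210.8]), np.float64(3.2)]
scene sleeve rim 282 [605.5 -85.3 101.1] [101.4 103.4]
scene slate 552 [594.1 -27.2 235.8]
scene tab 164 [592.5 -17.8 332.9] 342.0834631826775
top blocktop slopes [3.6000e-02 9.0000e-03 7.1807e+01] [array([560.7, -14. ]), array([135.2, 209.8]), np.float64(3.0)]
top sleeve rim 177 [600.3 -83.1 101.5] [101.6 105.5]
top slate 187 [584.6 -10.1 240. ]
top tab 89 [586.7 -11.8 336.2] 342.46751750953774
43.2 [384.5 -24.  205.6] [-3.13 -0.3   0.05] [-0.4  0.1  0.5]
scene blocktop slopes [-4.0000e-03  6.0000e-03  7.1379e+01] [array([564.4, -17.7]), array([133.7, 210.5]), np.float64(3.0)]
scene sleeve rim 283 [605.2 -85.8 101.4] [101.7 104. ]
scene slate 563 [594.  -27.1 236.1]
scene tab 165 [592.5 -17.9 332.8] 340.9211541200316
top blocktop slopes [1.2000e-02 5.0000e-03 7.1948e+01] [array([560.1, -13.6]), array([135. , 209.5]), np.float64(2.8)]
top sleeve rim 186 [599.6 -83.5 101.6] [101.6 106.1]
top slate 177 [584.4 -11.5 238. ]
top tab 86 [586.8 -11.6 336.6] 345.22151677475676
scene z max 25 >25: 0
scene z2 max 42 >25: 57
top z max 27 >25: 4
top z2 max 36 >25: 44
```

```bash
python3 - <<'E'
from fin import *
for n in("scene","top"):
    a=cv2.imread(f"pics/{n}_z.png").astype(int); b=cv2.imread(f"pics/{n}_z2.png").astype(int)
    D=abs(a-b).max(2); v,u=np.nonzero(D>22); print(n,len(u),np.c_[u,v][::6].tolist())
E
```

```text
scene 46 [[297, 235], [292, 252], [292, 264], [61, 276], [261, 282], [288, 291], [278, 299], [291, 327]]
top 7 [[368, 223], [319, 264]]
```

>>> servo_tool(targets=[1,0,0,0,0,0,0,1,0,0,0,0,0,0,1,0,0,0,0,0,0,1,0,0,0,0,0,0,1,0,0,0,0,0,0,1,0,0,0,0,0,0,1,0,0,0,0,0,0,1,0,0,0,0,0,0,1,0,0,0,0,0,0,1,0,0,0,0,0,0])

```text
time_s: 44.55
ee_pos: [384.6, -24.0, 205.6]
orientation: [-3.135, -0.297, 0.05]
ft_force: [0.1, -1.3, 0.2]
gripper_width: 1.002
```

>>> servo_tool(targets=[1,0,0,0,0,0,0,1,0,0,0,0,0,0,1,0,0,0,0,0,0,1,0,0,0,0,0,0,1,0,0,0,0,0,0,1,0,0,0,0,0,0,1,0,0,0,0,0,0,1,0,0,0,0,0,0,1,0,0,0,0,0,0,1,0,0,0,0,0,0])

```text
time_s: 45.8
ee_pos: [384.5, -24.0, 205.6]
orientation: [-3.135, -0.297, 0.05]
ft_force: [0.4, 1.0, -0.0]
gripper_width: 0.999
```

>>> servo_tool(targets=[1,0,0,0,0,0,0,1,0,0,0,0,0,0,1,0,0,0,0,0,0,1,0,0,0,0,0,0,1,0,0,0,0,0,0,1,0,0,0,0,0,0,1,0,0,0,0,0,0,1,0,0,0,0,0,0,1,0,0,0,0,0,0,1,0,0,0,0,0,0])

```text
time_s: 47.05
ee_pos: [384.5, -24.0, 205.6]
orientation: [-3.135, -0.297, 0.05]
ft_force: [-0.6, -0.7, 0.9]
gripper_width: 0.998
```

```bash
python3 - <<'E'
from fin import *
S=[]
for i in range(6):
    p,d=arm.grab_frame("scene"); S.append(p.astype(int))
cv2.imwrite("pics/last.png",S[-1][:,:,::-1].astype(np.uint8))
for i in range(1,6): D=abs(S[i]-S[0]).max(2)[150:330,200:370]; print((D>22).sum(),D.max())
print(arm.get_obs()["time_s"])
E
```

```text
2 23
14 35
24 34
23 33
20 31
47.35
```

```bash
python3 - <<'E'
from fin import *
S=[]
for i in range(16):
    p,d=arm.grab_frame("scene"); S.append(cv2.cvtColor(p,cv2.COLOR_RGB2GRAY)[250:330,240:330].astype(np.float32))
w=cv2.createHanningWindow((90,80),cv2.CV_32F)
print([tuple(np.round(cv2.phaseCorrelate(S[0],x,w)[0],2)) for x in S]); print(arm.get_obs()["time_s"])
E
```

```text
[(np.float64(0.0), np.float64(-0.0)), (np.float64(0.05), np.float64(0.16)), (np.float64(0.06), np.float64(0.34)), (np.float64(-0.05), np.float64(0.53)), (np.float64(-0.07), np.float64(0.33)), (np.float64(0.21), np.float64(0.66)), (np.float64(0.25), np.float64(0.44)), (np.float64(-0.07), np.float64(0.4)), (np.float64(0.54), np.float64(0.21)), (np.float64(0.38), np.float64(0.01)), (np.float64(0.39), np.float64(-0.13)), (np.float64(0.26), np.float64(-0.04)), (np.float64(0.32), np.float64(0.34)), (np.float64(0.23), np.float64(0.44)), (np.float64(0.07), np.float64(0.56)), (np.float64(-0.21), np.float64(0.22))]
48.15
```

View pics/last.png

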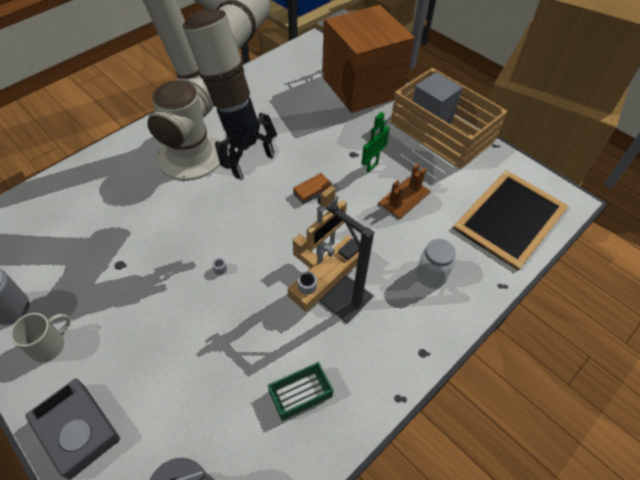

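>>> servo_tool(targets=[1,0,0,0,0,0,0,1,0,0,0,0,0,0,1,0,0,0,0,0,0,1,0,0,0,0,0,0,1,0,0,0,0,0,0,1,0,0,0,0,0,0,1,0,0,0,0,0,0,1,0,0,0,0,0,0,1,0,0,0,0,0,0,1,0,0,0,0,0,0])

```text
time_s: 49.4
ee_pos: [384.5, -24.0, 205.6]
orientation: [-3.135, -0.297, 0.05]
ft_force: [0.7, 0.7, -0.7]
gripper_width: 0.994
```

>>> servo_tool(targets=[1,0,0,0,0,0,0,1,0,0,0,0,0,0,1,0,0,0,0,0,0,1,0,0,0,0,0,0,1,0,0,0,0,0,0,1,0,0,0,0,0,0,1,0,0,0,0,0,0,1,0,0,0,0,0,0,1,0,0,0,0,0,0,1,0,0,0,0,0,0])

```text
time_s: 50.65
ee_pos: [384.5, -24.0, 205.6]
orientation: [-3.135, -0.297, 0.05]
ft_force: [-0.2, -0.1, -0.4]
gripper_width: 1.002
```

>>> servo_tool(targets=[1,0,0,0,0,0,0,1,0,0,0,0,0,0,1,0,0,0,0,0,0,1,0,0,0,0,0,0,1,0,0,0,0,0,0,1,0,0,0,0,0,0,1,0,0,0,0,0,0,1,0,0,0,0,0,0,1,0,0,0,0,0,0,1,0,0,0,0,0,0])

```text
time_s: 51.9
ee_pos: [384.5, -24.0, 205.6]
orientation: [-3.135, -0.297, 0.05]
ft_force: [-0.0, -0.2, 0.3]
gripper_width: 0.999
```

>>> servo_tool(targets=[1,0,0,0,0,0,0,1,0,0,0,0,0,0,1,0,0,0,0,0,0,1,0,0,0,0,0,0,1,0,0,0,0,0,0,1,0,0,0,0,0,0,1,0,0,0,0,0,0,1,0,0,0,0,0,0,1,0,0,0,0,0,0,1,0,0,0,0,0,0])

```text
time_s: 53.15
ee_pos: [384.5, -24.0, 205.6]
orientation: [-3.135, -0.297, 0.05]
ft_force: [-0.6, 0.2, 0.2]
gripper_width: 1.001
```

```bash
python3 - <<'E'
from fin import *
S=[]
for i in range(12):
    p,d=arm.grab_frame("scene"); S.append(cv2.cvtColor(p,cv2.COLOR_RGB2GRAY)[250:330,240:330].astype(np.float32))
w=cv2.createHanningWindow((90,80),cv2.CV_32F)
print([tuple(np.round(cv2.phaseCorrelate(S[0],x,w)[0],2).tolist()) for x in S]); print(arm.get_obs()["time_s"])
fin("end")
E
```

```text
[(-0.0, -0.0), (0.3, 0.05), (0.25, 0.36), (0.23, 0.07), (0.08, 0.27), (0.2, 0.16), (-0.11, 0.1), (0.01, 0.09), (0.17, 0.03), (0.12, 0.08), (-0.07, 0.24), (0.36, 0.12)]
53.75
53.75 [384.5 -24.  205.6] [-3.13 -0.3   0.05] [ 0.3 -0.2 -0.7]
scene blocktop slopes [-9.00e-03  4.00e-03  7.14e+01] [array([564.7, -16.5]), array([133.2, 212. ]), np.float64(3.1)]
scene sleeve rim 282 [605.  -85.2 101.1] [101.2 103.9]
scene slate 557 [594.  -26.7 236.2]
scene tab 167 [592.7 -18.1 332.7] 342.2086875929332
top blocktop slopes [2.700e-02 1.000e-02 7.151e+01] [array([560.6, -13.2]), array([135.1, 209.9]), np.float64(3.3)]
top sleeve rim 181 [599.8 -83.  101.5] [101.7 105.3]
top slate 181 [584.7 -13.6 238.8]
top tab 89 [586.7 -12.  336.3] 342.3449060894496
```

Motion is now down to image noise, so I am handing in.

```bash
python3 -c "
from station import arm
print(arm.job_done())"
```

```text
the job is handed in; nothing more can be done
None
```

The sleeve is in the block's bore, the slate hangs on the stand's hook, and the block hangs from the slate's lower loop. I handed in at about 54 s with the gripper clear. No verdict is reported, so the checks below are my own.

**Last checks**
- **Sleeve:** it went in with little force until the shoulder met the wood, with the tool height matching flush within about 1 mm. While hanging, the collar rim measured about 30 mm above the block top, as it should.
- **Slate:** the tab top measured about 342 to 346 mm, where 340 mm is expected.
- **Block:** level to about 0.03 rad, with its underside about 33 mm above the table.
- **Motion:** a sway of about 1 mm died down to image noise before I handed in.
- **Other things on the table:** the last full picture, at about 47 s, shows the bystanders upright and about where they began. I did not measure how far any of them moved.

**What failed or disagreed**
- **First sleeve grasp closed on nothing:** the fingertips stood about 32 mm short of the reported tool point, along the tool axis. I measured this in the pictures and corrected for it from then on.
- **Cameras:** they disagreed by 4 to 5 mm, so I averaged them. For the bore, I corrected both using the gripped sleeve's position.
- **Joint limit:** joint 5 reached its range limit while I brought the block in with the gripper tilted 20°. I eased the tilt, so the block was hooked about 0.05 rad off level, and it levelled itself once released.

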